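Build up a relief mould in the corner jig

TASK

Build up the small relief mould in the corner jig: first draw the sliding clamp right back, then lay the clay tile on the jig's bed, press it down flat and slide it until it touches the two side stops and the end stop. Stack every loose wooden frame on it and then the plywood cover, each pressed flat and slid home against the same three stops. Last, push the clamp up against the stack, and leave the other things on the table where they are.

Things in the scene. Friction and masses are not known exactly. Their poses are not given: they have to be found in the camera images.
- jig: The corner jig, fixed, elsewhere each time: dark wooden board 18 mm thick, its top is the bed. Origin: at table height, right below the centre of a properly seated part; x and y run along the board, z up. The board spans x -137 to +77 mm, y -65 to +65 mm. A seated part has its origin at x = 0, y = 0 of the jig, its length along jig x (either way round). The -y side is open; the clamp is on the -x side.
- side_stops (a point): Point midway between the two steel side stops, at their tops (52 mm above the bed, 70 mm above the table), in the plane of their datum faces, jig y = +30 mm. The blocks are 18 x 18 mm, centred at jig x = -37 and +37 mm; the gap between them is 56 mm wide and open behind, room for a finger. Axes as the jig's.
- end_stop (a point): Middle of the top edge of the steel end stop's datum face, at jig x = +50 mm, y = 0, 52 mm above the bed (70 mm above the table). The block is 30 mm wide along jig y and 18 mm thick. Axes as the jig's.
- clamp (a joint): Sliding clamp of the jig: aluminium block 40 x 46 x 30 mm high with an upright black knob. It slides along jig x and stays where left (2.5 N friction). Value in m: 0 drawn right back (its face at jig x = -85 mm), growing towards the stops; 0.035 when its face touches a seated part; travel ends at 0.040. It starts at 0.018 to 0.033, in the way.
- clamp_knob (a point): Middle of the clamp's black knob (upright cylinder 16 mm across, 30 mm tall, from 48 to 78 mm above the table); 28 mm behind the clamp's face, 63 mm above the table.
- tile: The clay relief tile, terracotta, a solid slab 100 x 60 x 16 mm with a faint raised sprig on its upper face, about 0.2 kg, lying on the table at the start. Origin: centre of its underside; x along its 100 mm length, z up. Seated, its underside is 18 mm above the table.
- frame_a: A pale wooden casting frame, loose on the table at the start: an open rectangle 100 x 60 mm outside, bars 10 mm wide, 10 mm thick. Origin: centre of its underside; x along its 100 mm length, z up. Frames are all alike and two or three are present (an absent one reads None).
- frame_b: A pale wooden casting frame, loose on the table at the start: an open rectangle 100 x 60 mm outside, bars 10 mm wide, 10 mm thick. Origin: centre of its underside; x along its 100 mm length, z up. Frames are all alike and two or three are present (an absent one reads None).
- frame_c: A pale wooden casting frame, loose on the table at the start: an open rectangle 100 x 60 mm outside, bars 10 mm wide, 10 mm thick. Origin: centre of its underside; x along its 100 mm length, z up. Frames are all alike and two or three are present (an absent one reads None).
- cover: The plywood cover: a solid plate 100 x 60 x 10 mm with two small dark dots, lying on the table at the start. Origin: centre of its underside; x along its 100 mm length, z up.
- tape: A roll of pale masking tape lying flat, 90 mm across, 24 mm high, to be left alone. It may lie anywhere among the mould parts. Origin: centre of its underside.
- jar: A lidded clear jar 72 mm across, 110 mm high, far left, to be left alone. Origin: centre of its underside.
- cup: A white cup 72 mm across, 85 mm high, far right, to be left alone. Origin: centre of its underside.
There are look-alikes about, which are no part of the job. Of the things like the tile, leave any that is purple; of the rest the larger one is meant.

How it is judged (in metres and radians):
On the way, in this order (a step that is already met when the one before it is completed fails the run):
1. the clamp is drawn right back (value of joint clamp below 0.006 m), for 0.2 s.
2. the tile lies flat on the bed against all three stops (x of tile in the frame of jig between -0.002 and 0.003 m and y of tile in the frame of jig between -0.002 and 0.003 m and angle between the x axis of tile and the x axis of jig, either way round below 0.035 rad and angle between tile's own z axis and vertical below 0.035 rad and z of tile in the frame of jig between 0.015 and 0.0205 m), for 0.2 s.
3. every frame lies flat on the tile against all three stops (all of step 2 and x of frame_a in the frame of jig between -0.002 and 0.003 m and y of frame_a in the frame of jig between -0.002 and 0.003 m and angle between the x axis of each of frame_a, frame_b, frame_c and the x axis of jig, either way round below 0.035 rad and angle between each of frame_a, frame_b, frame_c's own z axis and vertical below 0.035 rad and z of frame_a in the frame of tile between 0.013 and 0.0385 m and x of frame_b in the frame of jig between -0.002 and 0.003 m and y of frame_b in the frame of jig between -0.002 and 0.003 m and z of frame_b in the frame of tile between 0.013 and 0.0385 m and x of frame_c in the frame of jig between -0.002 and 0.003 m and y of frame_c in the frame of jig between -0.002 and 0.003 m and z of frame_c in the frame of tile between 0.013 and 0.0385 m), for 0.2 s.
4. the cover lies flat on top against all three stops (all of step 3 and x of cover in the frame of jig between -0.002 and 0.003 m and y of cover in the frame of jig between -0.002 and 0.003 m and angle between the x axis of cover and the x axis of jig, either way round below 0.035 rad and angle between cover's own z axis and vertical below 0.035 rad and z of cover in the frame of tile between 0.023 and 0.049 m and z of cover in the frame of frame_a above 0.007 m and z of cover in the frame of frame_b above 0.007 m and z of cover in the frame of frame_c above 0.007 m), for 0.2 s.
5. the clamp is pushed up against the stack (value of joint clamp above 0.0315 m), for 0.2 s.
At the end, for the whole second after the job is handed in: Tile on the bed, all present frames on it, cover on top; each flat (tilt under 2 deg), within 2 mm of touching the side stops and the end stop and square to the jig within 2 deg, at rest; the clamp within 3.5 mm of the stack (joint above 0.0315) (all of step 4 and linear speed of each of tile, frame_a, frame_b, frame_c, cover below 0.02 m/s and value of joint clamp above 0.0315 m).
It fails at once if the tape is shifted by more than 60 mm or knocked over (distance of tape from where it was at the start of the episode above 0.06 m or angle between tape's own z axis and vertical above 0.6 rad).
It fails at once if the jar is shifted by more than 60 mm or knocked over (distance of jar from where it was at the start of the episode above 0.06 m or angle between jar's own z axis and vertical above 0.6 rad).
It fails at once if the cup is shifted by more than 60 mm or knocked over (distance of cup from where it was at the start of the episode above 0.06 m or angle between cup's own z axis and vertical above 0.6 rad).
Of frame_a, frame_b, frame_c only 2 to 3 are there at a start; the rules pass over those that are not, and their reading is None.
At some moment in a run one of cover, frame_a, frame_b, frame_c may be knocked a few centimetres aside while the robot is not near it.
Once in a run the grip may slacken for a moment while it holds something.
It also fails if it takes over 210 s, if anything falls off the work surface, if the arm or the gripper's body presses on something with over 40 N, if the wrist force passes 120 N, or if a joint passes its speed limit or range.

ROBOT

A 7-joint arm with a two-finger parallel gripper is mounted at the origin on the work surface. World frame = base frame: x ahead of the robot, y to its left, z up, the work surface at z = 0. Lengths are in m, angles in degrees, forces in N, time in s.
With the tool pointing down it reaches from about 0.425 to 0.875 m from the base axis. Payload 8.4 kg.
Tool frame: the origin (TCP) lies between the finger pads; the fingertips stand 8 mm ahead of it and the grasp point (between the pads) lies 11 mm behind it; z points along the fingers, y is the line along which they close (so a half turn about z gives the same grasp; the last joint's range is limited). The gripper opens to 85 mm and grips with 20 to 120 N. Pads are 22 mm wide; open, the fingers measure 114 mm over their backs; the gripper's body (76 mm by 85 mm) begins 54 mm behind the grasp point. The pads swing forward as they close: fully open they stand 13 mm farther back than shut.
Start: joints at [65.134, 19.091, 2.286, 83.961, -0.768, 76.965, -3.352], TCP at [0.214, -0.614, 0.239] pointing down, gripper open.
Joint ranges: [-147.57, 147.57], [-21.85, 119.76], [-74.77, 79.35], [14.55, 137.4], [-85.83, 265.84], [4.83, 119.75], [-152.11, 152.11]. Speed limits (degrees/s): [127.2, 127.2, 159.86, 159.86, 180, 180, 180].

INTERFACE

Orientations are given as a 3x3 rotation matrix whose columns are the frame's x, y, z axes.
In Python, from bench import env, cams gives the robot as it stands.
- The arm moves only by the shell command python3 -m pendant 'ROWS' [FORCE]. ROWS is JSON, a list of rows, each a list of 7 numbers: the gripper's target within -1 to 1 (shut at 1, half-way at 0, fully open at -1), then the shift along the tool's x, y, z normalised to -1 to 1, where 1 is 40 cm, then the turn, a rotation vector about the tool's x, y, z normalised to -1 to 1, where 1 is pi rad. In form: [[gripper, tx, ty, tz, rx, ry, rz], ...]. A call has 1 to 12 rows; each row is the pose to reach, as a shift and turn from the pose commanded when the call began, along the tool's axes at that moment, turning the shorter way round; what a row does not reach only later rows make up. A row lasts 1/10 s, in which the tool goes at most 50 mm and 8.59 degrees, less where a joint would pass 70% of its speed; a pose out of reach is approached as far as the arm can. A call with a number of a shift or a turn outside -1 to 1 is refused whole. A call with a gripper value outside its range is refused whole. The fingers move at their own pace and stop on an object; FORCE is the grip in N (left out, the last holds). Time passes only in rows, so rows that repeat a pose let the fingers close. It gives the time, the measured TCP pose, the force, the opening and the grip force at its end, in the units of the state.
- env.state(): the state, without advancing time (a new reading comes with each control period).
- cams.capture(name): name is "side" or "top" or "wrist"; returns (picture, depth): 400x640x3 uint8, red, green, blue; 400x640 float32, m along the optical axis (not along the pixel's ray), 0 where there is no reading.
- cams.camera_info(name): a dict with "fovy" (degrees; the focal length in pixels is half the picture's height over the tangent of half this angle, whatever the lens; pixels are square), "cx", "cy" (the principal point, pixels), "world_to_cam" (4x4, takes a point from world to camera coordinates). Camera axes: x right, y down, z forward; pixel columns grow to the right and rows downward; lengths in m; the calibration is good to about 2 mm. The wrist camera is an equidistant fisheye: a pixel r from the principal point sees the ray r / f radians off the axis. A picture is of the moment at which its call begins: read the wrist's pose just before it. camera_info takes no time and is no camera call; for the wrist camera it gives the pose at the moment of the call.
- env.sign_off(): hands the job in; it is judged then, once.
The state is a dict: "t": time; "joint_positions": joint angles; "qvel": joint speeds; "joint_torque": joint torques, N m; "eef_pos": TCP position; "tool_rot": TCP orientation; "ft_force": force on the tool from outside, world axes, zero at the start; "moment": the same for the moment, N m; "finger_gap": opening from 0.0 (shut) to 1.0 (fully open); "grip_force": force on a finger pad.
Only numpy, scipy, OpenCV 4.12 (cv2) and the standard library are available. Lean on these libraries where they do the work, as an engineer would, in place of code of your own. Each camera call takes 0.05 s, during which the arm holds its last target. There are 200 camera calls.

## Working session

There is one attempt and no reset: what is moved stays moved. The work goes in short steps, Python scripts to look and compute and a shell command to move; the robot and the scene stay as the last step left them, time stands still between calls to the robot, and variables do not carry over. Pictures are saved under pics/ and viewed, at most 14 in all, crops included, and the job is handed in when it is done.

```bash
ls; mkdir -p pics
python3 - <<'E'
from bench import env,cams
import cv2,numpy as np
for n in("top","side"):
    p,d=cams.capture(n); cv2.imwrite(f"pics/{n}0.png",p[:,:,::-1]); np.savez(f"pics/{n}0.npz",p=p,d=d)
    i=cams.camera_info(n); print(n,i["fovy"],i["cx"],i["cy"]); print(np.round(np.linalg.inv(i["world_to_cam"]),3).tolist())
s=env.state(); print(s["t"],s["eef_pos"],np.round(s["tool_rot"],3).tolist())
E
```

```text
pics
top 50.54281560008489 323.8559673991157 204.8082817313506
[[0.004, -0.989, 0.145, 0.292], [-1.0, -0.001, 0.022, -0.017], [-0.022, -0.145, -0.989, 1.35], [0.0, 0.0, 0.0, 1.0]]
side 50.09787043223055 328.6880694827198 209.9164096663501
[[-0.995, -0.072, 0.072, 0.413], [-0.101, 0.689, -0.717, 0.896], [0.002, -0.721, -0.693, 0.953], [0.0, 0.0, 0.0, 1.0]]
0.1 [ 0.21341436 -0.61355564  0.23852188] [[0.944, 0.329, -0.001], [0.329, -0.944, 0.001], [-0.0, -0.001, -1.0]]
```

View pics/top0.png

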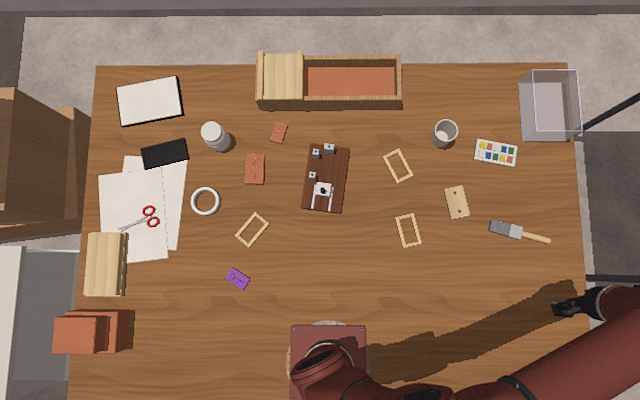

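View pics/side0.png

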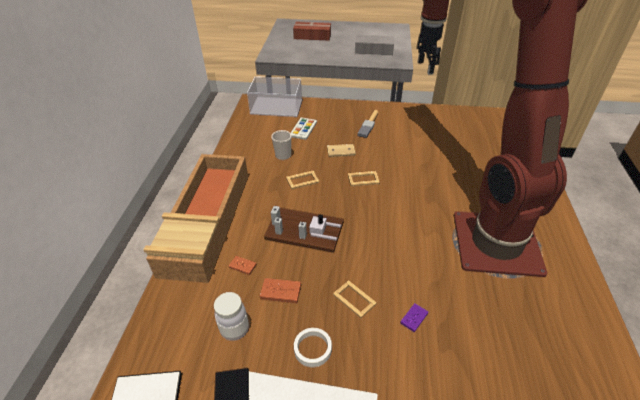

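The top view shows the jig at about (326,178) with its clamp at the bottom (322,192). The tile is at (255,169), with a small look-alike at (278,132) and a purple one at (237,279). The frames are at (252,230), (398,166) and (408,231), the cover at (456,202) and the tape at (205,201).

```bash
cat > h.py <<'E'
import numpy as np,cv2
from bench import env,cams
def ray(info,uv):
    uv=np.atleast_2d(uv).astype(float); f=200/np.tan(np.radians(info["fovy"])/2)
    v=(uv-[info["cx"],info["cy"]])/f
    if info.get("fish"):
        r=np.linalg.norm(v,axis=1,keepdims=True)+1e-9
        d=np.hstack([v/r*np.sin(r),np.cos(r)])
    else: d=np.hstack([v,np.ones((len(v),1))])
    M=np.linalg.inv(info["world_to_cam"]); return M[:3,3],d@M[:3,:3].T
def onplane(info,uv,z):
    o,d=ray(info,uv); return (o+d*((z-o[2])/d[:,2])[:,None])[:,:2]
def topix(info,P):
    P=np.atleast_2d(P); c=(np.c_[P,np.ones(len(P))]@np.array(info["world_to_cam"]).T)[:,:3]
    f=200/np.tan(np.radians(info["fovy"])/2)
    if info.get("fish"):
        th=np.arctan2(np.hypot(c[:,0],c[:,1]),c[:,2]); n=np.hypot(c[:,0],c[:,1])[:,None]+1e-9
        v=c[:,:2]/n*th[:,None]
    else: v=c[:,:2]/c[:,2:]
    return v*f+[info["cx"],info["cy"]]
def info(n):
    i=dict(cams.camera_info(n)); i["fish"]=n=="wrist"; return i
def rect(info,mask,z,near=None,amin=60):
    """min-area rects (world) of mask blobs projected on plane z"""
    out=[]
    for c in cv2.findContours(mask.astype(np.uint8),cv2.RETR_EXTERNAL,cv2.CHAIN_APPROX_NONE)[0]:
        if cv2.contourArea(c)<amin: continue
        P=onplane(info,c[:,0],z); (x,y),(w,h),a=cv2.minAreaRect((P*1000).astype(np.float32))
        if w<h: w,h,a=h,w,a+90
        a=(a+90)%180-90
        out.append((round(x/1000,4),round(y/1000,4),round(w),round(h),round(a,1),c[:,0].mean(0).round().tolist()))
    return out
E
python3 - <<'E'
from h import *
D=np.load("pics/top0.npz");p=D["p"];i=info("top")
hsv=cv2.cvtColor(p,cv2.COLOR_RGB2HSV)
for uv in [(255,169),(250,215),(389,163),(456,195),(340,170),(322,200),(360,250),(205,188),(278,132)]: print(uv,hsv[uv[1],uv[0]])
g=hsv.astype(int);H,S,V=g[...,0],g[...,1],g[...,2]
roi=np.zeros(H.shape,bool);roi[115:270,220:480]=1
print("pale",*rect(i,roi&(V>190)&(S>50)&(H>12)&(H<28),.010),sep="\n")
print("terra",*rect(i,roi&(S>150)&((H<10))&(V>140),.016),sep="\n")
print("jig",*rect(i,roi&(V<115)&(H<14),.018,amin=300),sep="\n")
w=info("wrist");print(w["fovy"],w["cx"],w["cy"],np.linalg.inv(w["world_to_cam"]).round(3).tolist())
E
```

```text
(255, 169) [  9 137 173]
(250, 215) [ 13 149 128]
(389, 163) [ 17 103 196]
(456, 195) [ 18  82 208]
(340, 170) [ 10 135 108]
(322, 200) [ 11 137 106]
(360, 250) [ 15 138 155]
(205, 188) [ 15  17 240]
(278, 132) [ 10 142 188]
pale
(0.4088, -0.2531, 99, 59, 13.9, [407.0, 230.0])
(0.4102, 0.2431, 98, 60, -39.5, [251.0, 229.0])
(0.4999, -0.4104, 98, 56, 11.4, [457.0, 202.0])
(0.618, -0.225, 99, 59, 26.8, [397.0, 165.0])
terra
jig
(0.5748, 0.007, 216, 130, -8.0, [325.0, 178.0])
65.70646984690485 322.89385334000264 195.03174123043283 [[0.328, -0.905, -0.273, 0.283], [-0.945, -0.315, -0.092, -0.59], [-0.003, 0.288, -0.958, 0.372], [0.0, 0.0, 0.0, 1.0]]
```

```bash
cat > go.py <<'E'
# usage: go.py x y z angle_deg [j]  -> tx ty tz rx ry rz to type (from the measured pose); j: x,y in jig frame
import sys,os,json
from h import *
from scipy.spatial.transform import Rotation as R
x,y,z,a=map(float,sys.argv[1:5]); s=env.state()
if len(sys.argv)>5:
    J=json.load(open("jig.json")); c,n=np.cos(np.radians(J[2])),np.sin(np.radians(J[2])); x,y=J[0]+c*x-n*y,J[1]+n*x+c*y; a+=J[2]
T=np.array(s["tool_rot"]);p=np.array(s["eef_pos"])
c,n=np.cos(np.radians(a)),np.sin(np.radians(a)); G=np.array([[c,n,0],[n,-c,0],[0,0,-1.]])
G2=G@np.diag([-1,-1,1]); r=min((R.from_matrix(T.T@g).as_rotvec() for g in(G,G2)),key=np.linalg.norm)
d=T.T@(np.array([x,y,z])-p)
print("at",p.round(4),"to",np.round([x,y,z],4),"shift",(d/.4).round(4),"turn",(r/np.pi).round(4),"dist",np.linalg.norm(d).round(3),"q7",s["joint_positions"][6])
E
echo '[0.6045,0.0028,-8.0]'>jig.json; python3 go.py -0.09 0 0.25 0 j
```

```text
at [ 0.2134 -0.6136  0.2385] to [0.5154 0.0153 0.25  ] shift [ 1.2296 -1.2369 -0.0271] turn [-4.00e-04  1.00e-04  1.51e-01] dist 0.698 q7 -3.351747267331396
```

```bash
python3 -m pendant '[[-1,0.62,-0.62,-0.02,0,0,0.15],[-1,0.62,-0.62,-0.02,0,0,0.15],[-1,0.62,-0.62,-0.02,0,0,0.15],[-1,0.62,-0.62,-0.02,0,0,0.15],[-1,0.62,-0.62,-0.02,0,0,0.15],[-1,0.62,-0.62,-0.02,0,0,0.15],[-1,0.62,-0.62,-0.02,0,0,0.15],[-1,0.62,-0.62,-0.02,0,0,0.15],[-1,0.62,-0.62,-0.02,0,0,0.15]]' 30; python3 go.py -0.09 0 0.25 0 j
```

```text
t: 1.0
eef_pos: [0.3668, -0.2971, 0.2473]
tool_rot: [[0.991, -0.133, -0.0], [-0.133, -0.991, -0.0], [-0.0, 0.0, -1.0]]
ft_force: [0.1, -0.5, 0.2]
finger_gap: 1.001
grip_force: 0.0
at [ 0.3668 -0.2971  0.2473] to [0.5154 0.0153 0.25  ] shift [ 0.2643 -0.8236 -0.0069] turn [0.0001 0.     0.002 ] dist 0.346 q7 -63.7798364725816
```

```bash
python3 -m pendant '[[-1,0.264,-0.824,0,0,0,0],[-1,0.264,-0.824,0,0,0,0],[-1,0.264,-0.824,0,0,0,0],[-1,0.264,-0.824,0,0,0,0],[-1,0.264,-0.824,0,0,0,0],[-1,0.264,-0.824,0,0,0,0],[-1,0.264,-0.824,0,0,0,0],[-1,0.264,-0.824,0,0,0,0],[-1,0.264,-0.824,0,0,0,0]]'
python3 - <<'E'
from h import *
import pickle
s=env.state();i=info("wrist");p,d=cams.capture("wrist");cv2.imwrite("pics/w1.png",p[:,:,::-1]);pickle.dump((i,p,d),open("pics/w1.pkl","wb"))
print(s["eef_pos"],s["joint_positions"][6],np.linalg.inv(i["world_to_cam"]).round(3).tolist())
E
```

```text
t: 1.9
eef_pos: [0.5161, 0.0132, 0.2467]
tool_rot: [[0.991, -0.136, -0.001], [-0.136, -0.991, 0.0], [-0.001, -0.0, -1.0]]
ft_force: [-0.5, -0.6, 0.8]
finger_gap: 1.002
grip_force: 0.0
[0.51608753 0.01318574 0.24669528] -106.40842828532844 [[-0.137, -0.948, -0.286, 0.589], [-0.991, 0.13, 0.041, 0.002], [-0.001, 0.289, -0.957, 0.38], [0.0, 0.0, 0.0, 1.0]]
```

View pics/w1.png

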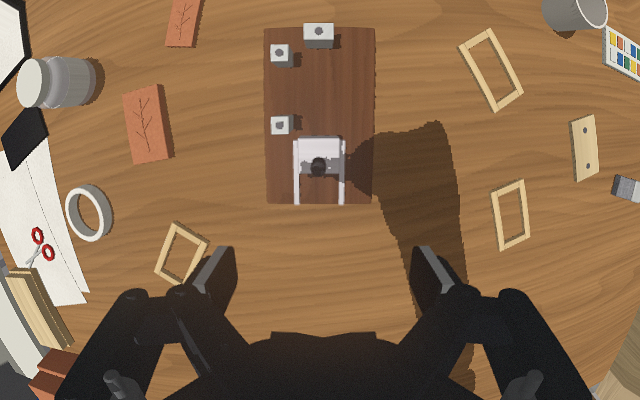

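The wrist view shows the clamp knob near (318,165), the side stops at (280,52) and (280,125), the end stop at (318,34), the tile at (148,125) and the frames at (182,252), (490,70) and (510,213). The cover is at (584,148).

Run:
```python
from h import *
import pickle
i,p,d=pickle.load(open("pics/w1.pkl","rb"))
g=cv2.cvtColor(p,cv2.COLOR_RGB2HSV).astype(int);H,S,V=g[...,0],g[...,1],g[...,2]
def roi(a,b,c,e):
    m=np.zeros(H.shape,bool);m[b:e,a:c]=1;return m
print(g[46,280],g[58,280],g[30,318],g[42,318],g[165,318],g[125,138],g[213,498])
for n,r in(("s1",(268,38,295,72)),("s2",(268,110,295,140)),("end",(300,18,337,52))):
    print(n,rect(i,roi(*r)&(V>185)&(S<40),.070,amin=40))
print("knob",rect(i,roi(300,150,336,185)&(V<60),.078,amin=30))
print("terra",*rect(i,roi(115,0,210,170)&(H<12)&(S>105)&(V>150),.016),sep="\n")
print("pale",*rect(i,roi(130,20,600,260)&(V>185)&(S>50)&(S<150)&(H>13),.010),sep="\n")
print("jig",rect(i,roi(255,20,382,212)&(V<135),.018,amin=1000))
```

```text
[ 24   6 211] [ 18   6 214] [162  11 115] [ 15  20 100] [ 7 30 77] [ 10 134 192] [ 19  92 220]
s1 [(0.6477, 0.0388, 17, 16, 79.7, [279.0, 52.0])]
s2 [(0.5747, 0.0492, 16, 16, -8.9, [279.0, 125.0])]
end [(0.6642, -0.0028, 28, 16, 81.8, [318.0, 30.0])]
knob []
terra
(0.6071, 0.2386, 99, 59, -1.4, [145.0, 125.0])
(0.726, 0.1615, 62, 39, -17.4, [182.0, 23.0])
pale
(0.4213, 0.234, 71, 60, -39.1, [181.0, 243.0])
(0.4081, -0.2523, 100, 60, 13.5, [511.0, 215.0])
(0.4987, -0.4075, 99, 59, 12.0, [585.0, 147.0])
(0.6166, -0.2239, 99, 59, 26.8, [492.0, 69.0])
jig [(0.5719, 0.0035, 221, 143, -8.1, [321.0, 130.0])]
```

```bash
echo '[0.6058,0.0054,-8.1]'>jig.json
python3 - <<'E'
from h import *
import pickle
i,p,d=pickle.load(open("pics/w1.pkl","rb"))
V=p.max(2); m=np.zeros(V.shape,bool);m[152:180,303:335]=1;m&=(V<95)
n,l,st,c=cv2.connectedComponentsWithStats(m.astype(np.uint8));print(st[1:],c[1:])
for uv in [(318,160),(318,165)]:
    P=onplane(i,uv,.074)[0]-[.6058,.0054];a=np.radians(-8.1);print(np.c_[[np.cos(a),np.sin(a)],[-np.sin(a),np.cos(a)]].T@P)
E
python3 go.py -0.095 0 0.12 0 j
```

```text
[[308 158  27  21 306]] [[318.96405229 168.60130719]]
[-0.07221914 -0.00033814]
[-0.07734614 -0.00034213]
at [0.5158 0.012  0.2468] to [0.5117 0.0188 0.12  ] shift [-0.0121 -0.0155  0.3169] turn [0.0001 0.0004 0.0009] dist 0.127 q7 -106.40528677149877
```

```bash
python3 go.py -0.081 0 0.064 0 j; python3 -m pendant '[[-0.3,0.021,-0.014,0.3,0,0,0],[-0.3,0.021,-0.014,0.3,0,0,0],[-0.3,0.021,-0.014,0.3,0,0,0],[-0.3,0.021,-0.014,0.457,0,0,0],[-0.3,0.021,-0.014,0.457,0,0,0],[-0.3,0.021,-0.014,0.457,0,0,0],[1,0.021,-0.014,0.457,0,0,0],[1,0.021,-0.014,0.457,0,0,0],[1,0.021,-0.014,0.457,0,0,0],[1,0.021,-0.014,0.457,0,0,0],[1,0.021,-0.014,0.457,0,0,0],[1,0.021,-0.014,0.457,0,0,0]]' 30;  python3 go.py -0.116 0 0.064 0 j
```

```text
at [0.5158 0.012  0.2468] to [0.5256 0.0168 0.064 ] shift [ 0.0231 -0.0155  0.4569] turn [0.0001 0.0004 0.0009] dist 0.183 q7 -106.40528677149877
t: 3.15
eef_pos: [0.5261, 0.0171, 0.0667]
tool_rot: [[0.991, -0.137, 0.003], [-0.137, -0.991, -0.002], [0.003, 0.002, -1.0]]
ft_force: [-1.8, -4.1, 8.4]
finger_gap: 0.174
grip_force: 29.2
at [0.5261 0.0171 0.0667] to [0.491  0.0217 0.064 ] shift [-0.0887  0.0005  0.0064] turn [ 0.0005 -0.001   0.0013] dist 0.036 q7 -113.0290362681467
```

```bash
python3 -m pendant '[[1,-0.02,0,0,0,0,0],[1,-0.04,0,0,0,0,0],[1,-0.06,0,0,0,0,0],[1,-0.08,0,0,0,0,0],[1,-0.08,0,0,0,0,0],[1,-0.08,0,0,0,0,0],[1,-0.08,0,0,0,0,0]]';  python3 go.py -0.116 0 0.064 0 j
```

```text
t: 3.85
eef_pos: [0.4942, 0.0216, 0.0666]
tool_rot: [[0.991, -0.137, 0.003], [-0.137, -0.991, -0.002], [0.003, 0.002, -1.0]]
ft_force: [-4.1, -4.3, 10.5]
finger_gap: 0.167
grip_force: 30.3
at [0.4942 0.0216 0.0666] to [0.491  0.0217 0.064 ] shift [-0.008   0.0007  0.0065] turn [ 0.0005 -0.0009  0.0013] dist 0.004 q7 -112.72212520448387
```

```bash
python3 -m pendant '[[1,-0.01,0,0,0,0,0],[1,-0.018,0,0,0,0,0],[1,-0.018,0,0,0,0,0],[1,-0.018,0,0,0,0,0]]';  python3 go.py -0.116 0 0.064 0 j
```

```text
t: 4.25
eef_pos: [0.4918, 0.022, 0.0671]
tool_rot: [[0.99, -0.137, 0.012], [-0.137, -0.991, -0.001], [0.012, -0.001, -1.0]]
ft_force: [20.8, -6.9, -11.3]
finger_gap: 0.171
grip_force: 31.1
at [0.4918 0.022  0.0671] to [0.491  0.0217 0.064 ] shift [-0.0021  0.0008  0.0078] turn [-0.0002 -0.0039  0.0011] dist 0.003 q7 -112.61250982689413
```

```bash
python3 -m pendant '[[-0.3,0.01,0,0,0,0,0],[-0.3,0.01,0,0,0,0,0],[-0.3,0.01,0,0,0,0,0],[-1,0.01,0,-0.12,0,0,0],[-1,0.01,0,-0.25,0,0,0],[-1,0.01,0,-0.3,0,0,0],[-1,0.01,0,-0.3,0,0,0]]';  python3 go.py 0.6071 0.2386 0.1 -1.4
```

```text
t: 4.95
eef_pos: [0.4917, 0.0237, 0.1883]
tool_rot: [[0.991, -0.136, 0.006], [-0.136, -0.991, -0.001], [0.006, -0.0, -1.0]]
ft_force: [-0.7, 0.4, -0.4]
finger_gap: 1.0
grip_force: 0.0
at [0.4917 0.0237 0.1883] to [0.6071 0.2386 0.1   ] shift [ 0.2117 -0.5713  0.2222] turn [ 0.     -0.0019 -0.0355] dist 0.259 q7 -107.82788396413325
```

```bash
python3 -m pendant '[[-1,0.212,-0.571,0.05,0,-0.002,-0.036],[-1,0.212,-0.571,0.05,0,-0.002,-0.036],[-1,0.212,-0.571,0.05,0,-0.002,-0.036],[-1,0.212,-0.571,0.05,0,-0.002,-0.036],[-1,0.212,-0.571,0.05,0,-0.002,-0.036],[-1,0.212,-0.571,0.22,0,-0.002,-0.036],[-1,0.212,-0.571,0.22,0,-0.002,-0.036],[-1,0.212,-0.571,0.22,0,-0.002,-0.036],[-1,0.212,-0.571,0.22,0,-0.002,-0.036]]';  python3 go.py 0.6071 0.2386 0.012 -1.4
```

```text
t: 5.85
eef_pos: [0.6046, 0.238, 0.0964]
tool_rot: [[1.0, -0.023, -0.007], [-0.023, -1.0, 0.0], [-0.007, -0.0, -1.0]]
ft_force: [-0.5, 0.7, 0.6]
finger_gap: 1.0
grip_force: 0.0
at [0.6046 0.238  0.0964] to [0.6071 0.2386 0.012 ] shift [ 0.0077 -0.0016  0.2109] turn [-0.0001  0.0023  0.0004] dist 0.084 q7 -129.51853716998903
```

```bash
python3 -m pendant '[[-1,0.008,-0.002,0.1,0,0.002,0],[-1,0.008,-0.002,0.18,0,0.002,0],[-1,0.008,-0.002,0.211,0,0.002,0],[-1,0.008,-0.002,0.211,0,0.002,0],[0,0.008,-0.002,0.211,0,0.002,0],[1,0.008,-0.002,0.211,0,0.002,0],[1,0.008,-0.002,0.211,0,0.002,0],[1,0.008,-0.002,0.211,0,0.002,0],[1,0.008,-0.002,0.211,0,0.002,0]]' 40
```

```text
t: 6.75
eef_pos: [0.6091, 0.2395, 0.0149]
tool_rot: [[1.0, -0.024, 0.003], [-0.024, -1.0, 0.002], [0.003, -0.002, -1.0]]
ft_force: [-2.0, -0.2, 6.5]
finger_gap: 0.683
grip_force: 42.1
```

```bash
python3 -m pendant '[[1,0,0,-0.1,0,0,0],[1,0,0,-0.22,0,0,0],[1,0,0,-0.3,0,0,0],[1,0,0,-0.3,0,0,0]]';  python3 go.py -0.006 -0.006 0.13 0 j
```

```text
t: 7.15
eef_pos: [0.6106, 0.2405, 0.1393]
tool_rot: [[1.0, -0.023, 0.01], [-0.023, -1.0, 0.004], [0.009, -0.004, -1.0]]
ft_force: [0.8, 1.0, -1.2]
finger_gap: 0.681
grip_force: 45.3
at [0.6106 0.2405 0.1393] to [5.99e-01 3.00e-04 1.30e-01] shift [-0.0151  0.6011  0.0206] turn [-0.0015 -0.0029  0.0376] dist 0.241 q7 -128.74864001710114
```

```bash
python3 -m pendant '[[1,-0.015,0.6,0,-0.001,-0.003,0.038],[1,-0.015,0.6,0,-0.001,-0.003,0.038],[1,-0.015,0.6,0,-0.001,-0.003,0.038],[1,-0.015,0.6,0,-0.001,-0.003,0.038],[1,-0.015,0.6,0,-0.001,-0.003,0.038],[1,-0.015,0.6,0,-0.001,-0.003,0.038],[1,-0.015,0.6,0,-0.001,-0.003,0.038],[1,-0.015,0.6,0,-0.001,-0.003,0.038],[1,-0.015,0.6,0,-0.001,-0.003,0.038]]';  python3 - <<'E'
from h import *
import pickle
i=info("wrist");p,d=cams.capture("wrist");cv2.imwrite("pics/w2.png",p[:,:,::-1]);pickle.dump((i,p,d),open("pics/w2.pkl","wb"))
E
python3 go.py -0.006 -0.006 0.037 0 j
```

```text
t: 8.05
eef_pos: [0.5961, 0.0007, 0.1321]
tool_rot: [[0.99, -0.14, -0.01], [-0.14, -0.99, -0.001], [-0.009, 0.003, -1.0]]
ft_force: [-0.1, -0.1, -1.3]
finger_gap: 0.681
grip_force: 45.3
at [0.5961 0.0006 0.132 ] to [5.99e-01 3.00e-04 3.70e-02] shift [ 0.0095 -0.0011  0.2375] turn [0.0009 0.003  0.0003] dist 0.095 q7 -111.48142462849735
```

View pics/w2.png

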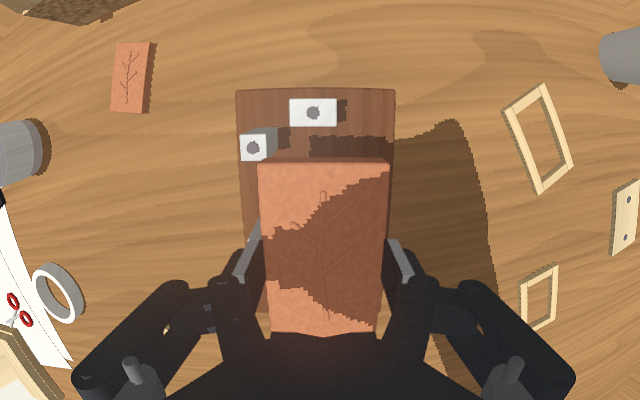

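The tile is held square between the pads, spanning columns 258–390, with the side stop at (255,147) and the end stop at (313,112). I'm lowering it onto the bed now.

```bash
python3 -m pendant '[[1,0.008,-0.001,0.1,0.001,0.003,0],[1,0.008,-0.001,0.19,0.001,0.003,0],[1,0.008,-0.001,0.22,0.001,0.003,0],[1,0.008,-0.001,0.235,0.001,0.003,0],[1,0.008,-0.001,0.245,0.001,0.003,0],[1,0.008,-0.001,0.25,0.001,0.003,0],[1,0.008,-0.001,0.25,0.001,0.003,0]]';   python3 go.py 0 0 0.033 0 j
```

```text
t: 8.8
eef_pos: [0.5993, -0.0013, 0.0331]
tool_rot: [[0.99, -0.142, 0.002], [-0.142, -0.99, -0.0], [0.002, -0.0, -1.0]]
ft_force: [0.1, 0.4, -2.4]
finger_gap: 0.681
grip_force: 45.3
at [ 0.5993 -0.0013  0.0331] to [0.6058 0.0054 0.033 ] shift [ 0.0138 -0.0188  0.0004] turn [-0.     -0.0006 -0.0004] dist 0.009 q7 -114.5451835260504
```

```bash
python3 -m pendant '[[1,0,0,0.006,0,0,0],[1,0,0,0.01,0,0,0],[1,0,0,0.01,0,0,0],[1,0.006,-0.006,0.01,0,0,0],[1,0.012,-0.012,0.01,0,0,0],[1,0.016,-0.02,0.01,0,0,0],[1,0.016,-0.02,0.01,0,0,0]]';   python3 go.py 0 0 0.033 0 j
```

```text
t: 9.5
eef_pos: [0.6045, 0.0012, 0.0322]
tool_rot: [[0.989, -0.145, -0.003], [-0.145, -0.989, -0.008], [-0.002, 0.008, -1.0]]
ft_force: [-27.5, -11.4, 44.7]
finger_gap: 0.681
grip_force: 52.2
at [0.6045 0.0012 0.0322] to [0.6058 0.0054 0.033 ] shift [ 0.0016 -0.0109 -0.002 ] turn [ 0.0026  0.0005 -0.0013] dist 0.004 q7 -115.43109944295907
```

```bash
python3 -m pendant '[[1,0,0,-0.006,0,0,0],[1,0,0,-0.008,0,0,0],[1,0.004,-0.004,-0.008,0,0,0],[1,0.004,-0.008,-0.008,0,0,0],[1,0.004,-0.012,-0.008,0,0,0],[1,0.004,-0.012,-0.008,0,0,0]]';   python3 go.py 0 0 0.033 0 j
```

```text
t: 10.1
eef_pos: [0.6074, 0.0054, 0.0323]
tool_rot: [[0.989, -0.145, -0.002], [-0.145, -0.989, -0.006], [-0.001, 0.007, -1.0]]
ft_force: [-10.8, -13.9, 18.5]
finger_gap: 0.69
grip_force: 38.8
at [0.6074 0.0054 0.0323] to [0.6058 0.0054 0.033 ] shift [-0.004   0.0005 -0.0017] turn [ 0.0021  0.0004 -0.0014] dist 0.002 q7 -115.78513255984534
```

```bash
python3 -m pendant '[[1,0.006,-0.006,-0.004,0,0,0],[1,0.006,-0.006,-0.004,0,0,0],[1,0.008,-0.008,-0.004,0,0,0],[1,0.008,-0.008,-0.004,0,0,0]]';   python3 go.py 0 0 0.033 0 j
```

```text
t: 10.5
eef_pos: [0.6077, 0.0056, 0.0323]
tool_rot: [[0.989, -0.147, -0.009], [-0.147, -0.989, -0.009], [-0.008, 0.011, -1.0]]
ft_force: [-20.7, -20.1, 18.2]
finger_gap: 0.686
grip_force: 41.6
at [0.6077 0.0056 0.0323] to [0.6058 0.0054 0.033 ] shift [-0.0047  0.0012 -0.0016] turn [ 0.0033  0.0026 -0.0021] dist 0.002 q7 -116.01017234879113
```

```bash
python3 -m pendant '[[-1,0,0,-0.002,0,0,0],[-1,0,0,-0.002,0,0,0],[-1,0,0,-0.002,0,0,0],[-1,0,0,-0.002,0,0,0],[-1,-0.02,0.02,-0.1,0,0,0],[-1,-0.02,0.02,-0.2,0,0,0],[-1,-0.05,0.02,-0.35,0,0,0],[-1,-0.2,0.02,-0.4,0,0,0],[-1,-0.2,0.02,-0.4,0,0,0],[-1,-0.2,0.02,-0.4,0,0,0],[-1,-0.2,0.02,-0.4,0,0,0]]'
cat > see.py <<'E'
import sys,pickle
from h import *
n=sys.argv[1]
i=info("wrist");p,d=cams.capture("wrist");cv2.imwrite(f"pics/{n}.png",p[:,:,::-1]);pickle.dump((i,p,d),open(f"pics/{n}.pkl","wb"))
E
python3 see.py w3;  python3 go.py 0.6166 -0.2239 0.1 26.8
```

```text
t: 11.6
eef_pos: [0.5317, 0.0164, 0.1932]
tool_rot: [[0.99, -0.142, 0.002], [-0.142, -0.99, -0.001], [0.002, 0.001, -1.0]]
ft_force: [-1.2, 0.2, -1.0]
finger_gap: 1.001
grip_force: 0.0
at [0.5318 0.0163 0.1926] to [ 0.6166 -0.2239  0.1   ] shift [0.2951 0.5642 0.2317] turn [ 1.000e-04 -1.000e-04 -1.943e-01] dist 0.271 q7 -109.51584492561352
```

View pics/w3.png

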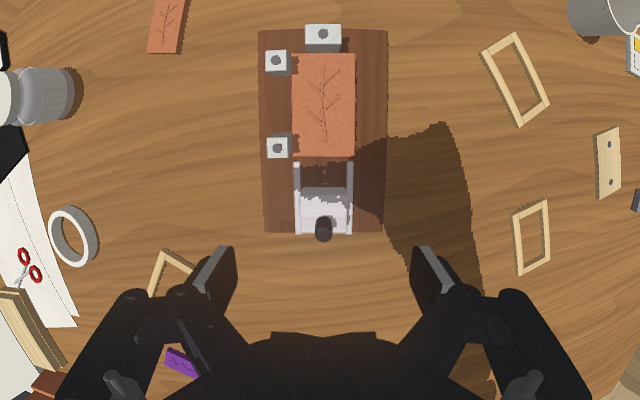

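The tile (292–356, 52–157) sits against both side stops and the end stop, and the clamp is right back. I'm checking that numerically and re-measuring the frames.

```bash
cat > meas.py <<'E'
import sys,pickle,json
from h import *
i,p,d=pickle.load(open(f"pics/{sys.argv[1]}.pkl","rb"))
g=cv2.cvtColor(p,cv2.COLOR_RGB2HSV).astype(int);H,S,V=g[...,0],g[...,1],g[...,2]
J=json.load(open("jig.json"));a=np.radians(J[2]);Rj=np.array([[np.cos(a),np.sin(a)],[-np.sin(a),np.cos(a)]])
def jig(r): return (Rj@(np.array(r[:2])-J[:2])).round(4),r[2:]
ys=np.arange(400)[:,None]*np.ones((1,640))
t=((H<13)&(S>105)&(V>130)&(ys<260))
for r in rect(i,t,.034): print("terra in jig",*jig(r))
for r in rect(i,(V>185)&(S>50)&(S<150)&(H>13)&(ys<330),.010): 
  if r[2]<125: print("pale",r, "jig@z10",jig(r)[0])
E
python3 meas.py w3
```

```text
terra in jig [-0.001  -0.0002] (99, 60, -8.2, [321.0, 104.0])
terra in jig [0.0276 0.0569] (87, 6, -8.0, [262.0, 80.0])
terra in jig [0.0916 0.1612] (58, 37, -17.6, [165.0, 26.0])
pale (0.3269, 0.7755, 114, 91, -86.8, [12.0, 315.0]) jig@z10 [-0.3846  0.7231]
pale (0.4196, 0.2424, 85, 49, -39.4, [164.0, 271.0]) jig@z10 [-0.2177  0.2084]
pale (0.4085, -0.2525, 100, 60, 13.4, [532.0, 237.0]) jig@z10 [-0.159  -0.2831]
pale (0.4988, -0.4072, 99, 59, 11.3, [609.0, 162.0]) jig@z10 [-0.0478 -0.4236]
pale (0.6168, -0.2239, 99, 60, 26.9, [516.0, 78.0]) jig@z10 [ 0.0432 -0.2255]
```

```bash
python3 -m pendant '[[-1,0.295,0.564,0.05,0,0,-0.194],[-1,0.295,0.564,0.05,0,0,-0.194],[-1,0.295,0.564,0.05,0,0,-0.194],[-1,0.295,0.564,0.05,0,0,-0.194],[-1,0.295,0.564,0.05,0,0,-0.194],[-1,0.295,0.564,0.23,0,0,-0.194],[-1,0.295,0.564,0.23,0,0,-0.194],[-1,0.295,0.564,0.23,0,0,-0.194],[-1,0.295,0.564,0.23,0,0,-0.194],[-1,0.295,0.564,0.23,0,0,-0.194]]';  python3 go.py 0.6167 -0.2239 0.010 26.9
```

```text
t: 12.65
eef_pos: [0.6175, -0.2234, 0.1025]
tool_rot: [[0.893, 0.451, 0.003], [0.451, -0.893, -0.001], [0.002, 0.002, -1.0]]
ft_force: [0.4, 0.1, 0.5]
finger_gap: 0.998
grip_force: 0.0
at [ 0.6175 -0.2234  0.1025] to [ 0.6167 -0.2239  0.01  ] shift [-2.800e-03 -1.000e-04  2.313e-01] turn [ 0.0005 -0.0006 -0.0006] dist 0.093 q7 -57.549527194274546
```

```bash
python3 -m pendant '[[-0.8,-0.003,0,0.1,0,0,0],[-0.8,-0.003,0,0.19,0,0,0],[-0.6,-0.003,0,0.22,0,0,0],[-0.6,-0.003,0,0.231,0,0,0],[-0.6,-0.003,0,0.231,0,0,0],[1,-0.003,0,0.231,0,0,0],[1,-0.003,0,0.231,0,0,0],[1,-0.003,0,0.231,0,0,0],[1,-0.003,0,0.231,0,0,0]]' 40
```

```text
t: 13.55
eef_pos: [0.6166, -0.2246, 0.0112]
tool_rot: [[0.893, 0.45, 0.003], [0.45, -0.893, -0.001], [0.002, 0.003, -1.0]]
ft_force: [-1.7, 0.6, 6.1]
finger_gap: 0.679
grip_force: 41.8
```

```bash
python3 -m pendant '[[1,0,0,-0.1,0,0,0],[1,0,0,-0.22,0,0,0],[1,0,0,-0.32,0,0,0],[1,0,0,-0.32,0,0,0]]';  python3 go.py -0.004 -0.005 0.13 0 j
```

```text
t: 13.95
eef_pos: [0.6192, -0.225, 0.1453]
tool_rot: [[0.893, 0.45, 0.012], [0.45, -0.893, -0.005], [0.009, 0.009, -1.0]]
ft_force: [0.7, 0.5, -0.1]
finger_gap: 0.674
grip_force: 42.8
at [ 0.6192 -0.225   0.1453] to [0.6011 0.001  0.13  ] shift [ 0.2137 -0.5252  0.0351] turn [ 0.0021 -0.0036  0.1936] dist 0.227 q7 -56.701865641828796
```

```bash
python3 -m pendant '[[1,0.21,-0.525,0,0.002,-0.004,0.194],[1,0.21,-0.525,0,0.002,-0.004,0.194],[1,0.21,-0.525,0,0.002,-0.004,0.194],[1,0.21,-0.525,0,0.002,-0.004,0.194],[1,0.21,-0.525,0,0.002,-0.004,0.194],[1,0.21,-0.525,0,0.002,-0.004,0.194],[1,0.21,-0.525,0,0.002,-0.004,0.194],[1,0.21,-0.525,0,0.002,-0.004,0.194]]'; python3 see.py w4; python3 go.py -0.004 -0.005 0.049 0 j
```

```text
t: 14.75
eef_pos: [0.5959, -0.0006, 0.1368]
tool_rot: [[0.99, -0.144, -0.012], [-0.144, -0.99, 0.003], [-0.013, -0.001, -1.0]]
ft_force: [0.2, -0.8, -0.2]
finger_gap: 0.671
grip_force: 42.8
at [ 0.5959 -0.0008  0.1367] to [0.6011 0.001  0.049 ] shift [ 0.0151 -0.0061  0.219 ] turn [-0.0005  0.0041 -0.0011] dist 0.088 q7 -110.2732016103627
```

View pics/w4.png

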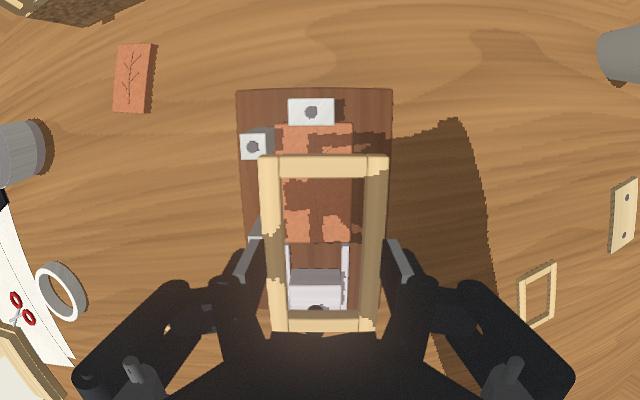

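The frame is held square (258–388, 155–330) over the tile. I'm lowering it.

```bash
python3 -m pendant '[[1,0.014,-0.006,0.1,0,0.004,-0.001],[1,0.014,-0.006,0.19,0,0.004,-0.001],[1,0.014,-0.006,0.219,0,0.004,-0.001],[1,0.014,-0.006,0.226,0,0.004,-0.001],[1,0.014,-0.006,0.23,0,0.004,-0.001],[1,0.014,-0.006,0.23,0,0.004,-0.001]]'; python3 go.py 0 0 0.045 0 j
```

```text
t: 15.4
eef_pos: [0.6009, 0.0022, 0.0454]
tool_rot: [[0.99, -0.14, 0.0], [-0.14, -0.99, 0.002], [0.0, -0.002, -1.0]]
ft_force: [0.1, -0.6, -0.8]
finger_gap: 0.675
grip_force: 43.1
at [0.6009 0.0022 0.0454] to [0.6058 0.0054 0.045 ] shift [ 0.011  -0.0097  0.001 ] turn [-0.0006 -0.0001  0.0002] dist 0.006 q7 -113.08934241753325
```

```bash
python3 -m pendant '[[1,0,0,0.003,0,0,0],[1,0.006,-0.005,0.004,0,0,0],[1,0.012,-0.011,0.004,0,0,0],[1,0.016,-0.016,0.004,0,0,0],[1,0.02,-0.02,0.004,0,0,0],[1,0.02,-0.02,0.004,0,0,0]]'; python3 go.py 0 0 0.045 0 j
```

```text
t: 16.0
eef_pos: [0.6057, 0.0047, 0.0449]
tool_rot: [[0.99, -0.143, -0.009], [-0.143, -0.99, -0.005], [-0.008, 0.006, -1.0]]
ft_force: [-28.7, -14.8, 35.8]
finger_gap: 0.673
grip_force: 48.1
at [0.6057 0.0047 0.0449] to [0.6058 0.0054 0.045 ] shift [-0.0001 -0.0018 -0.0004] turn [ 0.002   0.0025 -0.0006] dist 0.001 q7 -113.86715897856062
```

```bash
python3 -m pendant '[[1,0,0,-0.006,0,0,0],[1,0,-0.004,-0.006,0,0,0],[1,0,-0.008,-0.006,0,0,0],[1,0,-0.008,-0.006,0,0,0]]'; python3 go.py 0 0 0.045 0 j
```

```text
t: 16.4
eef_pos: [0.6058, 0.006, 0.0451]
tool_rot: [[0.989, -0.144, -0.01], [-0.145, -0.989, -0.006], [-0.009, 0.007, -1.0]]
ft_force: [-20.3, -17.6, 15.8]
finger_gap: 0.673
grip_force: 45.2
at [0.6058 0.006  0.0451] to [0.6058 0.0054 0.045 ] shift [0.0003 0.0014 0.0002] turn [ 0.0023  0.0028 -0.0012] dist 0.001 q7 -114.13458861409435
```

```bash
python3 -m pendant '[[-1,0,0,-0.002,0,0,0],[-1,0,0,-0.002,0,0,0],[-1,0,0,-0.002,0,0,0],[-1,0,0,-0.002,0,0,0],[-1,-0.02,0.02,-0.1,0,0,0],[-1,-0.02,0.02,-0.2,0,0,0],[-1,-0.05,0.02,-0.35,0,0,0],[-1,-0.2,0.02,-0.38,0,0,0],[-1,-0.2,0.02,-0.38,0,0,0],[-1,-0.2,0.02,-0.38,0,0,0],[-1,-0.2,0.02,-0.38,0,0,0]]'; python3 see.py w5;  python3 go.py 0.4085 -0.2525 0.1 13.4
python3 - <<'E'
from h import *
import pickle,json
exec(open("meas.py").read().split("ys=")[0].replace('sys.argv[1]','"w5"'))
m=(V>185)&(S>50)&(S<150)&(H>13)
print(*rect(i,m,.010),sep="\n")
print("on stack",*[jig(r) for r in rect(i,m,.044) if abs(jig(r)[0]).max()<.1])
E
```

```text
t: 17.5
eef_pos: [0.53, 0.0157, 0.1974]
tool_rot: [[0.99, -0.139, 0.0], [-0.139, -0.99, 0.002], [0.0, -0.002, -1.0]]
ft_force: [0.5, -0.4, -0.7]
finger_gap: 1.003
grip_force: 0.0
at [0.5301 0.0157 0.1969] to [ 0.4085 -0.2525  0.1   ] shift [-0.2075  0.7068  0.2409] turn [-7.000e-04  1.000e-04 -1.189e-01] dist 0.31 q7 -108.43056633331024
(0.2679, 0.7746, 211, 111, -0.2, [25.0, 332.0])
(0.4164, 0.244, 92, 50, -39.9, [164.0, 268.0])
(0.4085, -0.2521, 99, 60, 13.6, [530.0, 236.0])
(0.4987, -0.4075, 100, 59, 11.7, [607.0, 161.0])
(0.6063, 0.0052, 110, 67, -8.1, [322.0, 100.0])
on stack (array([ 0.0001, -0.0002]), (99, 60, -8.1, [322.0, 100.0]))
```

```bash
python3 -m pendant '[[-1,-0.207,0.707,0.05,0,0,-0.119],[-1,-0.207,0.707,0.05,0,0,-0.119],[-1,-0.207,0.707,0.05,0,0,-0.119],[-1,-0.207,0.707,0.05,0,0,-0.119],[-1,-0.207,0.707,0.05,0,0,-0.119],[-1,-0.207,0.707,0.05,0,0,-0.119],[-1,-0.207,0.707,0.24,0,0,-0.119],[-1,-0.207,0.707,0.24,0,0,-0.119],[-1,-0.207,0.707,0.24,0,0,-0.119],[-1,-0.207,0.707,0.24,0,0,-0.119]]'; python3 go.py 0.4085 -0.2523 0.010 13.5
```

```text
t: 18.55
eef_pos: [0.4086, -0.2523, 0.1006]
tool_rot: [[0.973, 0.233, -0.002], [0.233, -0.973, 0.003], [-0.001, -0.004, -1.0]]
ft_force: [-0.2, 0.4, 0.6]
finger_gap: 0.999
grip_force: 0.0
at [ 0.4086 -0.2523  0.1006] to [ 0.4085 -0.2523  0.01  ] shift [-2.000e-04  9.000e-04  2.265e-01] turn [-0.0012  0.0002 -0.0003] dist 0.091 q7 -52.435862239102356
```

```bash
python3 -m pendant '[[-0.8,0,0,0.1,-0.001,0,0],[-0.8,0,0,0.19,-0.001,0,0],[-0.6,0,0,0.22,-0.001,0,0],[-0.6,0,0,0.226,-0.001,0,0],[-0.6,0,0,0.226,-0.001,0,0],[1,0,0,0.226,-0.001,0,0],[1,0,0,0.226,-0.001,0,0],[1,0,0,0.226,-0.001,0,0],[1,0,0,0.226,-0.001,0,0]]' 40; python3 -m pendant '[[1,0,0,-0.1,0,0,0],[1,0,0,-0.22,0,0,0],[1,0,0,-0.32,0,0,0],[1,0,0,-0.32,0,0,0]]';  python3 go.py -0.004 -0.005 0.14 0 j
```

```text
t: 19.45
eef_pos: [0.4095, -0.2529, 0.0128]
tool_rot: [[0.973, 0.232, 0.003], [0.232, -0.973, -0.003], [0.002, 0.003, -1.0]]
ft_force: [-2.9, 2.4, 11.0]
finger_gap: 0.662
grip_force: 40.1
t: 19.85
eef_pos: [0.4116, -0.254, 0.1458]
tool_rot: [[0.973, 0.232, 0.01], [0.232, -0.973, -0.008], [0.008, 0.01, -1.0]]
ft_force: [0.5, -0.6, 0.3]
finger_gap: 0.06
grip_force: 0.0
at [ 0.4116 -0.254   0.1458] to [0.6011 0.001  0.14  ] shift [ 0.6087 -0.5103  0.0145] turn [ 0.0026 -0.0031  0.1196] dist 0.318 q7 -51.71053136283631
```

The frame slipped out. I'm opening the gripper and looking again.

```bash
python3 -m pendant '[[-1,-0.15,0,-0.1,0,0,0],[-1,-0.15,0,-0.1,0,0,0],[-1,-0.15,0,-0.1,0,0,0],[-1,-0.15,0,-0.1,0,0,0],[-1,-0.15,0,-0.1,0,0,0]]'; python3 see.py w6;python3 meas.py w6;python3 go.py 0.4085 -0.2523 0.10 13.5
```

```text
t: 20.35
eef_pos: [0.3503, -0.2656, 0.1782]
tool_rot: [[0.972, 0.233, 0.0], [0.233, -0.972, -0.001], [0.0, 0.001, -1.0]]
ft_force: [-0.1, 0.5, -0.7]
finger_gap: 0.902
grip_force: 0.0
terra in jig [ 0.0935 -0.5555] (20, 16, -11.7, [604.0, 36.0])
terra in jig [-0.1272  0.0361] (19, 16, -11.1, [73.0, 13.0])
terra in jig [-0.1172 -0.0649] (38, 21, -8.8, [138.0, 14.0])
terra in jig [-0.119 -0.048] (34, 6, -7.7, [125.0, 15.0])
pale (0.2163, -0.3803, 58, 7, 89.5, [388.0, 305.0]) jig@z10 [-0.3313 -0.4367]
pale (0.2612, -0.4814, 48, 12, -88.3, [473.0, 284.0]) jig@z10 [-0.2726 -0.5305]
pale (0.3287, -0.8778, 77, 20, 80.2, [635.0, 268.0]) jig@z10 [-0.1499 -0.9134]
pale (0.1911, 0.0004, 68, 7, 88.6, [103.0, 250.0]) jig@z10 [-0.4099 -0.0634]
pale (0.3822, -0.4391, 97, 7, 86.7, [479.0, 187.0]) jig@z10 [-0.1587 -0.4716]
pale (0.418, -0.4783, 43, 10, -86.6, [518.0, 166.0]) jig@z10 [-0.1178 -0.5053]
pale (0.3052, 0.1873, 113, 8, -87.6, [17.0, 144.0]) jig@z10 [-0.3232  0.1377]
pale (0.3718, -0.1934, 122, 11, -84.2, [257.0, 143.0]) jig@z10 [-0.2037 -0.2298]
pale (0.4077, -0.3269, 38, 13, -89.7, [396.0,
[... 412 characters left out ...]
0.1103]
pale (0.4179, -0.0029, 108, 7, 89.4, [115.0, 73.0]) jig@z10 [-0.1849 -0.0347]
pale (0.6019, -0.6313, 119, 7, 88.7, [617.0, 71.0]) jig@z10 [ 0.0859 -0.6309]
pale (0.6262, -0.6435, 83, 11, 88.5, [626.0, 61.0]) jig@z10 [ 0.1116 -0.6396]
pale (0.639, -0.644, 77, 8, -89.8, [627.0, 55.0]) jig@z10 [ 0.1244 -0.6382]
pale (0.413, 0.2399, 93, 60, -39.4, [9.0, 67.0]) jig@z10 [-0.2239  0.205 ]
pale (0.5789, -0.5157, 100, 5, 89.4, [566.0, 50.0]) jig@z10 [ 0.0468 -0.5197]
pale (0.4986, -0.4087, 101, 60, 11.4, [485.0, 79.0]) jig@z10 [-0.0478 -0.4251]
at [ 0.3503 -0.2655  0.178 ] to [ 0.4085 -0.2523  0.1   ] shift [0.1492 0.0018 0.195 ] turn [ 0.0001  0.     -0.0001] dist 0.098 q7 -44.43926833898031
```

View pics/w6.png

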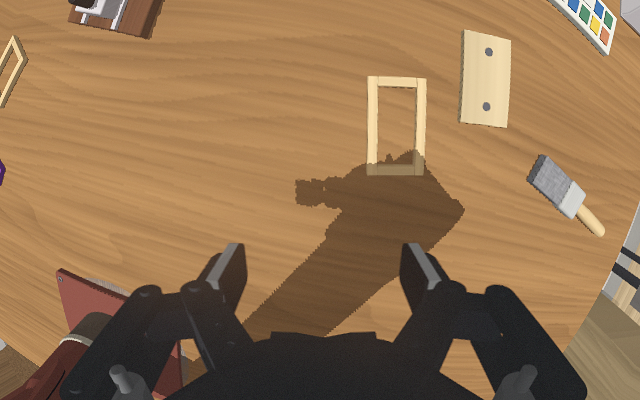

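The frame now lies flat, shifted to the right, with corners near (367,76), (426,79), (425,175) and (367,173).

Run:
```python
from h import *
import pickle
i,p,d=pickle.load(open("pics/w6.pkl","rb"))
P=onplane(i,np.array([(367,76),(426,79),(425,175),(367,173)]),.009)
print(P.round(4),cv2.minAreaRect((P*1000).astype(np.float32)))
x=P.mean(0);print(x)
import subprocess;print(subprocess.run(["python3","go.py",str(x[0]),str(x[1]),"0.1","14"],capture_output=True,text=True).stdout)
```

```text
[[ 0.4596 -0.2838]
 [ 0.4741 -0.342 ]
 [ 0.3789 -0.3685]
 [ 0.366  -0.3081]] ((419.259521484375, -326.162109375), (99.39185333251953, 61.74137878417969), 14.57902717590332)
[ 0.41963525 -0.32560583]
at [ 0.3503 -0.2655  0.178 ] to [ 0.4196 -0.3256  0.1   ] shift [0.1336 0.1865 0.1951] turn [ 0.0001  0.     -0.0028] dist 0.12 q7 -44.43926833898031
```

```bash
python3 -m pendant '[[-1,0.133,0.187,0.1,0,0,-0.006],[-1,0.133,0.187,0.1,0,0,-0.006],[-1,0.133,0.187,0.195,0,0,-0.006],[-1,0.133,0.187,0.195,0,0,-0.006],[-1,0.133,0.187,0.195,0,0,-0.006],[-1,0.133,0.187,0.195,0,0,-0.006]]'; python3 see.py w7
python3 - <<'E'
from h import *
import pickle
i,p,d=pickle.load(open("pics/w7.pkl","rb"))
g=cv2.cvtColor(p,cv2.COLOR_RGB2HSV).astype(int);H,S,V=g[...,0],g[...,1],g[...,2]
print(topix(i,[[.4196,-.3256,.01]]))
for t in(185,200,210): print(*[r for r in rect(i,(V>t)&(S<130)&(S>40)&(H>13),.010) if 50<r[2]<110 and r[3]>40],sep="\n")
E
python3 go.py 0.4196 -0.3256 0.007 14.5
```

```text
t: 21.0
eef_pos: [0.4194, -0.3265, 0.1019]
tool_rot: [[0.968, 0.251, 0.001], [0.251, -0.968, -0.002], [0.001, 0.002, -1.0]]
ft_force: [-0.5, -0.0, 1.0]
finger_gap: 1.0
grip_force: 0.0
[[321.04007353 201.24541214]]
(0.4444, -0.318, 62, 48, -75.6, [318.0, 158.0])
(0.4983, -0.4091, 100, 60, 11.6, [451.0, 128.0])
(0.4984, -0.4091, 99, 59, 11.5, [451.0, 128.0])
(0.4983, -0.409, 99, 59, 11.6, [451.0, 128.0])
at [ 0.4195 -0.3267  0.1022] to [ 0.4196 -0.3256  0.007 ] shift [ 0.0006 -0.0031  0.238 ] turn [ 0.0009 -0.0004  0.0001] dist 0.095 q7 -45.74245888032476
```

View pics/w7.png

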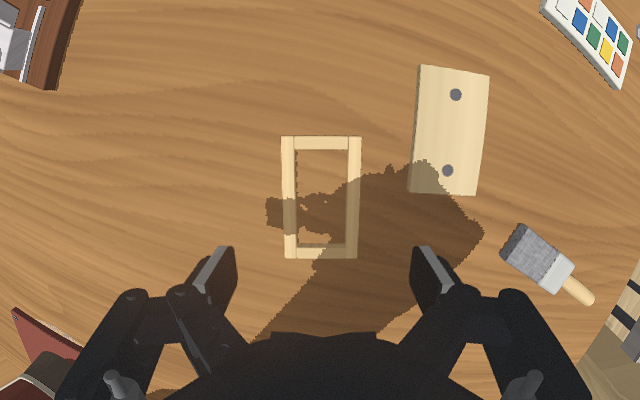

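The frame is centred at about (321,197) and the cover's near corner at (408,190) is clear. I'm gripping deeper and harder.

```bash
python3 -m pendant '[[-0.6,0,-0.002,0.1,0,0,0],[-0.6,0,-0.002,0.19,0,0,0],[-0.6,0,-0.002,0.22,0,0,0],[-0.6,0,-0.002,0.236,0,0,0],[-0.6,0,-0.002,0.236,0,0,0],[1,0,-0.002,0.236,0,0,0],[1,0,-0.002,0.236,0,0,0],[1,0,-0.002,0.236,0,0,0],[1,0,-0.002,0.236,0,0,0],[1,0,-0.002,0.236,0,0,0]]' 50; python3 -m pendant '[[1,0,0,-0.02,0,0,0],[1,0,0,-0.05,0,0,0],[1,0,0,-0.05,0,0,0]]'
```

```text
t: 22.05
eef_pos: [0.4196, -0.3266, 0.0081]
tool_rot: [[0.968, 0.25, 0.002], [0.25, -0.968, -0.003], [0.001, 0.003, -1.0]]
ft_force: [-1.8, 1.1, 7.0]
finger_gap: 0.674
grip_force: 53.4
t: 22.35
eef_pos: [0.42, -0.3268, 0.0286]
tool_rot: [[0.968, 0.25, 0.003], [0.25, -0.968, -0.003], [0.002, 0.004, -1.0]]
ft_force: [-0.1, -0.8, 0.6]
finger_gap: 0.676
grip_force: 53.7
```

```bash
python3 -m pendant '[[1,0,0,-0.1,0,0,0],[1,0,0,-0.2,0,0,0],[1,0,0,-0.3,0,0,0],[1,0,0,-0.3,0,0,0]]';  python3 go.py -0.004 -0.005 0.14 0 j
```

```text
t: 22.75
eef_pos: [0.4214, -0.3276, 0.1521]
tool_rot: [[0.968, 0.25, 0.008], [0.25, -0.968, -0.007], [0.006, 0.009, -1.0]]
ft_force: [-0.3, -0.3, -0.8]
finger_gap: 0.683
grip_force: 54.1
at [ 0.4214 -0.3276  0.1521] to [0.6011 0.001  0.14  ] shift [ 0.6406 -0.6832  0.0281] turn [ 0.0024 -0.0024  0.1255] dist 0.375 q7 -44.99053009527453
```

```bash
python3 -m pendant '[[1,0.64,-0.683,0,0.002,-0.002,0.125],[1,0.64,-0.683,0,0.002,-0.002,0.125],[1,0.64,-0.683,0,0.002,-0.002,0.125],[1,0.64,-0.683,0,0.002,-0.002,0.125],[1,0.64,-0.683,0,0.002,-0.002,0.125],[1,0.64,-0.683,0,0.002,-0.002,0.125],[1,0.64,-0.683,0,0.002,-0.002,0.125],[1,0.64,-0.683,0,0.002,-0.002,0.125],[1,0.64,-0.683,0,0.002,-0.002,0.125],[1,0.64,-0.683,0,0.002,-0.002,0.125],[1,0.64,-0.683,0,0.002,-0.002,0.125]]'; python3 go.py -0.004 -0.005 0.06 0 j; python3 see.py w8
python3 - <<'E'
from h import *
import pickle,json
exec(open("meas.py").read().split("ys=")[0].replace('sys.argv[1]','"w8"'))
z=env.state()["eef_pos"][2]
print("held",*[(jig(r)) for r in rect(i,(V>125)&(S>40)&(S<125)&(H>13),z+.002) if 60<r[2]<125 and r[3]>50])
E
```

```text
t: 23.85
eef_pos: [0.5976, 0.0015, 0.1453]
tool_rot: [[0.99, -0.141, -0.007], [-0.141, -0.99, 0.004], [-0.008, -0.003, -1.0]]
ft_force: [0.4, 0.1, 0.1]
finger_gap: 0.679
grip_force: 54.1
at [0.5976 0.0015 0.1453] to [0.6011 0.001  0.06  ] shift [0.0107 0.0005 0.2131] turn [-0.001   0.0025  0.0001] dist 0.085 q7 -109.27606407859977
held (array([ 0.0009, -0.0053]), (115, 61, -8.4, [322.0, 228.0]))
```

```bash
python3 -m pendant '[[1,0.008,0,0.1,-0.001,0.002,0],[1,0.008,0,0.19,-0.001,0.002,0],[1,0.008,0,0.218,-0.001,0.002,0],[1,0.008,0,0.226,-0.001,0.002,0],[1,0.008,0,0.23,-0.001,0.002,0],[1,0.008,0,0.23,-0.001,0.002,0]]'; python3 go.py 0 0 0.052 0 j
```

```text
t: 24.5
eef_pos: [0.6017, 0.0027, 0.0553]
tool_rot: [[0.99, -0.14, 0.002], [-0.14, -0.99, 0.001], [0.002, -0.001, -1.0]]
ft_force: [0.1, 0.4, -0.2]
finger_gap: 0.683
grip_force: 54.1
at [0.6017 0.0027 0.0553] to [0.6058 0.0054 0.052 ] shift [ 0.0093 -0.0081  0.0083] turn [-0.0004 -0.0005  0.0004] dist 0.006 q7 -111.88943954612154
```

```bash
python3 -m pendant '[[1,0,0,0.006,0,0,0],[1,0,0,0.01,0,0,0],[1,0.006,-0.005,0.01,0,0,0],[1,0.012,-0.011,0.01,0,0,0],[1,0.016,-0.016,0.01,0,0,0],[1,0.02,-0.02,0.01,0,0,0],[1,0.02,-0.02,0.01,0,0,0]]'; python3 go.py 0 0 0.052 0 j
```

```text
t: 25.2
eef_pos: [0.6056, 0.0048, 0.052]
tool_rot: [[0.99, -0.142, -0.01], [-0.142, -0.99, -0.006], [-0.009, 0.008, -1.0]]
ft_force: [-31.9, -13.2, 40.2]
finger_gap: 0.68
grip_force: 58.2
at [0.6056 0.0048 0.052 ] to [0.6058 0.0054 0.052 ] shift [ 0.0004 -0.0016 -0.0001] turn [ 0.0024  0.0027 -0.0005] dist 0.001 q7 -112.73446555265544
```

```bash
python3 -m pendant '[[1,0,0,-0.006,0,0,0],[1,0.002,-0.004,-0.007,0,0,0],[1,0.002,-0.01,-0.007,0,0,0],[1,0.002,-0.01,-0.007,0,0,0]]'; python3 go.py 0 0 0.052 0 j
```

```text
t: 25.6
eef_pos: [0.6057, 0.0058, 0.0522]
tool_rot: [[0.989, -0.145, -0.012], [-0.145, -0.989, -0.009], [-0.011, 0.01, -1.0]]
ft_force: [-25.7, -20.5, 21.3]
finger_gap: 0.681
grip_force: 56.2
at [0.6057 0.0058 0.0522] to [0.6058 0.0054 0.052 ] shift [0.0003 0.0009 0.0006] turn [ 0.0033  0.0035 -0.0013] dist 0.0 q7 -113.07483320173435
```

Release and go to a view of the stack and the third frame.

```bash
python3 -m pendant '[[-1,0,0,-0.002,0,0,0],[-1,0,0,-0.002,0,0,0],[-1,0,0,-0.002,0,0,0],[-1,0,0,-0.002,0,0,0],[-1,-0.02,0.02,-0.1,0,0,0],[-1,-0.02,0.02,-0.2,0,0,0],[-1,-0.05,0.02,-0.35,0,0,0],[-1,-0.3,-0.1,-0.38,0,0,0],[-1,-0.35,-0.2,-0.38,0,0,0],[-1,-0.35,-0.2,-0.38,0,0,0],[-1,-0.35,-0.2,-0.38,0,0,0],[-1,-0.35,-0.2,-0.38,0,0,0]]'; python3 see.py w9
python3 - <<'E'
from h import *
import pickle,json
exec(open("meas.py").read().split("ys=")[0].replace('sys.argv[1]','"w9"'))
m=(V>185)&(S>50)&(S<150)&(H>13)
print(*[r for r in rect(i,m,.010) if r[2]<130 and r[3]>40],sep="\n")
print("on stack",*[jig(r) for r in rect(i,m,.054) if abs(jig(r)[0]).max()<.1])
E
```

```text
t: 26.8
eef_pos: [0.4832, 0.1135, 0.2054]
tool_rot: [[0.991, -0.136, 0.001], [-0.136, -0.991, 0.001], [0.001, -0.001, -1.0]]
ft_force: [0.4, -0.4, -0.3]
finger_gap: 0.999
grip_force: 0.0
(0.4105, 0.2427, 99, 59, -39.6, [230.0, 234.0])
(0.5276, -0.378, 98, 59, 11.6, [628.0, 112.0])
(0.6126, -0.0094, 113, 68, -8.1, [419.0, 48.0])
on stack (array([-0.0008,  0.0001]), (98, 59, -8.1, [419.0, 48.0]))
```

View pics/w9.png

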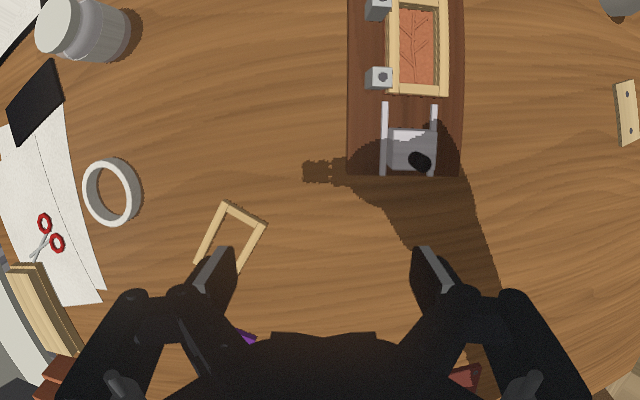

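The second frame is seated at (417,48). The third frame lies at (230,240), away from the tape at (112,192). Its angle needs the half-turned wrist.

```bash
python3 go.py 0.4105 0.2427 0.15 -39.6;  python3 -m pendant '[[-1,0,0,0,0,0,-0.4],[-1,0,0,0,0,0,-0.4],[-1,0,0,0,0,0,-0.4],[-1,0,0,0,0,0,-0.4],[-1,0,0,0,0,0,-0.4],[-1,0,0,0,0,0,-0.4],[-1,0,0,0,0,0,-0.4],[-1,0,0,0,0,0,-0.4],[-1,0,0,0,0,0,-0.4],[-1,0,0,0,0,0,-0.4]]'; python3 go.py 0.4105 0.2427 0.15 140.4
```

```text
at [0.4839 0.1121 0.205 ] to [0.4105 0.2427 0.15  ] shift [-0.2269 -0.2979  0.1376] turn [-0.0002 -0.      0.1758] dist 0.16 q7 -118.12449344602825
t: 27.85
eef_pos: [0.4844, 0.1108, 0.2042]
tool_rot: [[0.44, 0.898, -0.001], [0.898, -0.44, 0.001], [0.001, -0.002, -1.0]]
ft_force: [-0.1, -0.7, -0.4]
finger_gap: 1.002
grip_force: 0.0
at [0.4844 0.1108 0.2042] to [0.4105 0.2427 0.15  ] shift [ 0.215  -0.3106  0.1361] turn [-4.000e-04 -5.000e-04 -4.249e-01] dist 0.161 q7 -46.39434342899414
```

```bash
python3 -m pendant '[[-1,0.215,-0.311,0.13,0,0,-0.425],[-1,0.215,-0.311,0.13,0,0,-0.425],[-1,0.215,-0.311,0.13,0,0,-0.425],[-1,0.215,-0.311,0.13,0,0,-0.425],[-1,0.215,-0.311,0.13,0,0,-0.425],[-1,0.215,-0.311,0.13,0,0,-0.425],[-1,0.215,-0.311,0.13,0,0,-0.425],[-1,0.215,-0.311,0.13,0,0,-0.425],[-1,0.215,-0.311,0.13,0,0,-0.425],[-1,0.215,-0.311,0.13,0,0,-0.425],[-1,0.215,-0.311,0.13,0,0,-0.425]]'; python3 see.py w10
python3 - <<'E'
from h import *
import pickle
i,p,d=pickle.load(open("pics/w10.pkl","rb"))
g=cv2.cvtColor(p,cv2.COLOR_RGB2HSV).astype(int);H,S,V=g[...,0],g[...,1],g[...,2]
print(*[r for r in rect(i,(V>185)&(S<150)&(S>50)&(H>13),.010) if 60<r[2]<130 and r[3]>40],sep="\n")
E
python3 go.py 0.4105 0.2427 0.008 140.4
```

```text
t: 28.95
eef_pos: [0.4099, 0.2436, 0.1527]
tool_rot: [[-0.768, 0.641, -0.001], [0.641, 0.768, 0.001], [0.002, 0.0, -1.0]]
ft_force: [-0.8, 0.3, -1.3]
finger_gap: 1.0
grip_force: 0.0

at [0.4098 0.2437 0.1527] to [0.4105 0.2427 0.008 ] shift [-0.0035 -0.0008  0.3618] turn [ 0.0001 -0.0005 -0.0012] dist 0.145 q7 9.795493245848963
```

```bash
python3 -m pendant '[[-0.7,-0.003,0,0.1,0,0,0],[-0.7,-0.003,0,0.22,0,0,0],[-0.6,-0.003,0,0.32,0,0,0],[-0.6,-0.003,0,0.35,0,0,0],[-0.6,-0.003,0,0.361,0,0,0],[-0.6,-0.003,0,0.361,0,0,0],[1,-0.003,0,0.361,0,0,0],[1,-0.003,0,0.361,0,0,0],[1,-0.003,0,0.361,0,0,0],[1,-0.003,0,0.361,0,0,0],[1,-0.003,0,0.361,0,0,0]]' 50; python3 -m pendant '[[1,0,0,-0.02,0,0,0],[1,0,0,-0.05,0,0,0],[1,0,0,-0.05,0,0,0]]'
```

```text
t: 30.1
eef_pos: [0.4115, 0.244, 0.0108]
tool_rot: [[-0.771, 0.637, 0.002], [0.637, 0.771, 0.002], [-0.001, 0.003, -1.0]]
ft_force: [-2.8, -1.8, 7.5]
finger_gap: 0.67
grip_force: 51.6
t: 30.4
eef_pos: [0.4119, 0.2441, 0.031]
tool_rot: [[-0.771, 0.636, 0.003], [0.636, 0.771, 0.002], [-0.001, 0.004, -1.0]]
ft_force: [0.6, 0.2, 0.2]
finger_gap: 0.671
grip_force: 53.3
```

```bash
python3 -m pendant '[[1,0,0,-0.1,0,0,0],[1,0,0,-0.2,0,0,0],[1,0,0,-0.3,0,0,0],[1,0,0,-0.3,0,0,0]]';  python3 go.py -0.004 -0.005 0.15 180 j
```

```text
t: 30.8
eef_pos: [0.4129, 0.2451, 0.1538]
tool_rot: [[-0.772, 0.636, 0.008], [0.636, 0.772, 0.004], [-0.004, 0.008, -1.0]]
ft_force: [1.1, 0.7, -0.3]
finger_gap: 0.677
grip_force: 53.8
at [0.4129 0.2451 0.1538] to [0.6011 0.001  0.15  ] shift [-0.7512 -0.1714  0.0108] turn [ 0.0021  0.0018 -0.1745] dist 0.308 q7 9.78282071932565
```

```bash
python3 -m pendant '[[1,-0.751,-0.171,0,0.002,0.002,-0.174],[1,-0.751,-0.171,0,0.002,0.002,-0.174],[1,-0.751,-0.171,0,0.002,0.002,-0.174],[1,-0.751,-0.171,0,0.002,0.002,-0.174],[1,-0.751,-0.171,0,0.002,0.002,-0.174],[1,-0.751,-0.171,0,0.002,0.002,-0.174],[1,-0.751,-0.171,0,0.002,0.002,-0.174],[1,-0.751,-0.171,0,0.002,0.002,-0.174],[1,-0.751,-0.171,0,0.002,0.002,-0.174],[1,-0.751,-0.171,0,0.002,0.002,-0.174]]'; python3 go.py -0.004 -0.005 0.069 180 j; python3 see.py w11
```

```text
t: 31.8
eef_pos: [0.5979, 0.0014, 0.1482]
tool_rot: [[-0.99, 0.14, -0.009], [0.14, 0.99, -0.002], [0.009, -0.003, -1.0]]
ft_force: [-0.3, -0.1, 0.1]
finger_gap: 0.671
grip_force: 53.8
at [0.5979 0.0014 0.1482] to [0.6011 0.001  0.069 ] shift [-0.0099  0.0008  0.1978] turn [-0.001  -0.0028  0.0004] dist 0.079 q7 65.86278014990802
```

View pics/w11.png

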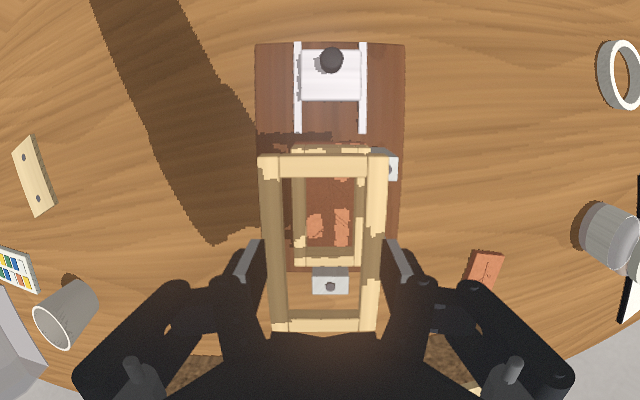

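The third frame is held square, seen from the other side, with the cover at (34,176). I'm lowering it.

```bash
python3 -m pendant '[[1,-0.007,0,0.1,-0.001,-0.003,0],[1,-0.007,0,0.17,-0.001,-0.003,0],[1,-0.007,0,0.195,-0.001,-0.003,0],[1,-0.007,0,0.202,-0.001,-0.003,0],[1,-0.007,0,0.202,-0.001,-0.003,0]]'; python3 go.py 0 0 0.065 180 j; python3 meas.py w11 | awk '/pale/ && /0.4[0-9]*, -0.[34]|0.5[0-9]*, -0.[34]/'
```

```text
t: 32.35
eef_pos: [0.6011, -0.0005, 0.0682]
tool_rot: [[-0.99, 0.141, 0.002], [0.141, 0.99, -0.0], [-0.002, 0.0, -1.0]]
ft_force: [0.0, 0.2, 0.1]
finger_gap: 0.67
grip_force: 53.8
at [ 6.011e-01 -5.000e-04  6.820e-02] to [0.6058 0.0054 0.065 ] shift [-0.0095  0.0163  0.008 ] turn [ 0.      0.0006 -0.0002] dist 0.008 q7 63.16861168438031
pale (0.5272, -0.3782, 99, 60, 11.4, [32.0, 177.0]) jig@z10 [-0.0238 -0.3908]
```

```bash
python3 -m pendant '[[1,0,0,0.006,0,0,0],[1,0,0,0.009,0,0,0],[1,-0.006,0.008,0.009,0,0,0],[1,-0.012,0.014,0.009,0,0,0],[1,-0.016,0.02,0.009,0,0,0],[1,-0.02,0.026,0.009,0,0,0],[1,-0.02,0.026,0.009,0,0,0]]'; python3 go.py 0 0 0.065 180 j
```

```text
t: 33.05
eef_pos: [0.6066, 0.003, 0.0647]
tool_rot: [[-0.989, 0.146, -0.007], [0.146, 0.989, -0.008], [0.006, -0.009, -1.0]]
ft_force: [-23.9, -15.1, 26.5]
finger_gap: 0.669
grip_force: 57.6
at [0.6066 0.003  0.0647] to [0.6058 0.0054 0.065 ] shift [ 0.003   0.0057 -0.0007] turn [-0.0029 -0.0019 -0.0015] dist 0.003 q7 62.01881139688539
```

```bash
python3 -m pendant '[[1,0,0,-0.004,0,0,0],[1,-0.002,0.006,-0.004,0,0,0],[1,-0.002,0.012,-0.004,0,0,0],[1,-0.002,0.012,-0.004,0,0,0]]'; python3 go.py 0 0 0.065 180 j
```

```text
t: 33.45
eef_pos: [0.6068, 0.0047, 0.065]
tool_rot: [[-0.989, 0.148, -0.01], [0.148, 0.989, -0.011], [0.008, -0.012, -1.0]]
ft_force: [-25.0, -20.7, 19.4]
finger_gap: 0.676
grip_force: 56.6
at [0.6068 0.0047 0.065 ] to [0.6058 0.0054 0.065 ] shift [ 0.0029  0.0014 -0.0001] turn [-0.0039 -0.0027 -0.0024] dist 0.001 q7 61.574873241492654
```

```bash
python3 -m pendant '[[-1,0,0,-0.002,0,0,0],[-1,0,0,-0.002,0,0,0],[-1,0,0,-0.002,0,0,0],[-1,0,0,-0.002,0,0,0],[-1,0.01,-0.01,-0.1,0,0,0],[-1,0.01,-0.01,-0.2,0,0,0],[-1,-0.05,-0.02,-0.3,0,0,0],[-1,-0.15,-0.1,-0.33,0,0,0],[-1,-0.15,-0.2,-0.33,0,0,0],[-1,-0.15,-0.2,-0.33,0,0,0],[-1,-0.15,-0.2,-0.33,0,0,0]]'; python3 see.py w12
python3 - <<'E'
from h import *
import pickle,json
exec(open("meas.py").read().split("ys=")[0].replace('sys.argv[1]','"w12"'))
m=(V>185)&(S>50)&(S<150)&(H>13)
print(*[r for r in rect(i,m,.010) if r[2]<130 and r[3]>40],sep="\n")
print("on stack",*[jig(r) for r in rect(i,m,.064) if abs(jig(r)[0]).max()<.1])
E
python3 go.py 0.5272 -0.3782 0.12 191.4
```

```text
t: 34.55
eef_pos: [0.6594, -0.0762, 0.197]
tool_rot: [[-0.99, 0.144, 0.0], [0.144, 0.99, -0.0], [-0.0, -0.0, -1.0]]
ft_force: [0.5, 0.4, -0.6]
finger_gap: 0.998
grip_force: 0.0
(0.6094, 0.0187, 119, 72, -8.5, [404.0, 116.0])
on stack (array([ 0.064, -0.084]), (35, 6, -88.9, [311.0, 188.0])) (array([ 0.0327, -0.0849]), (34, 18, -89.4, [311.0, 149.0])) (array([ 0.0155, -0.0959]), (54, 12, 88.3, [298.0, 133.0])) (array([ 0.0004, -0.0985]), (58, 8, -89.4, [293.0, 116.0])) (array([-0.0238,  0.0625]), (37, 8, 86.6, [470.0, 96.0])) (array([-0.0452,  0.0986]), (98, 7, 88.2, [497.0, 76.0])) (array([-0.0001, -0.001 ]), (99, 60, -8.5, [404.0, 116.0])) (array([-0.0649,  0.0984]), (110, 11, 89.2, [502.0, 56.0]))
at [ 0.6593 -0.0745  0.1971] to [ 0.5272 -0.3782  0.12  ] shift [ 0.2191 -0.7987  0.1923] turn [ 1.000e-04  2.000e-04 -1.087e-01] dist 0.34 q7 72.78648452149044
```

View pics/w12.png

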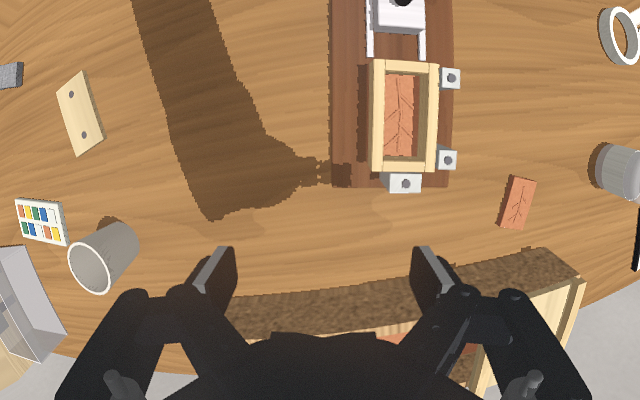

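The third frame is seated (404,116), and the cover is at (80,112), clear of the cup at (103,257).

```bash
python3 -m pendant '[[-1,0.22,-0.8,0.1,0,0,-0.109],[-1,0.22,-0.8,0.1,0,0,-0.109],[-1,0.22,-0.8,0.1,0,0,-0.109],[-1,0.22,-0.8,0.1,0,0,-0.109],[-1,0.22,-0.8,0.1,0,0,-0.109],[-1,0.22,-0.8,0.1,0,0,-0.109],[-1,0.22,-0.8,0.1,0,0,-0.109],[-1,0.22,-0.8,0.19,0,0,-0.109],[-1,0.22,-0.8,0.19,0,0,-0.109],[-1,0.22,-0.8,0.19,0,0,-0.109]]';python3 go.py 0.5272 -0.3782 0.008 191.4; python3 see.py w13
python3 - <<'E'
from h import *
import pickle
i,p,d=pickle.load(open("pics/w13.pkl","rb"))
g=cv2.cvtColor(p,cv2.COLOR_RGB2HSV).astype(int);H,S,V=g[...,0],g[...,1],g[...,2]
print(*[r for r in rect(i,(V>130)&(S<105)&(S>40)&(H>13),.010) if 40<r[2]<130 and r[3]>40],sep="\n")
E
```

```text
t: 35.6
eef_pos: [0.5277, -0.3768, 0.1215]
tool_rot: [[-0.98, -0.201, 0.0], [-0.201, 0.98, 0.002], [-0.001, 0.001, -1.0]]
ft_force: [-0.4, -0.1, 0.9]
finger_gap: 1.0
grip_force: 0.0
at [ 0.5277 -0.3768  0.1215] to [ 0.5272 -0.3782  0.008 ] shift [ 0.0022 -0.0036  0.2836] turn [0.0005 0.0002 0.0012] dist 0.113 q7 120.72653790422358
(0.5268, -0.3807, 100, 60, 11.5, [319.0, 189.0])
```

```bash
python3 -m pendant '[[-0.7,0.003,-0.007,0.1,0,0,0],[-0.7,0.003,-0.007,0.2,0,0,0],[-0.6,0.003,-0.007,0.26,0,0,0],[-0.6,0.003,-0.007,0.284,0,0,0],[-0.6,0.003,-0.007,0.284,0,0,0],[1,0.003,-0.007,0.284,0,0,0],[1,0.003,-0.007,0.284,0,0,0],[1,0.003,-0.007,0.284,0,0,0],[1,0.003,-0.007,0.284,0,0,0],[1,0.003,-0.007,0.284,0,0,0]]' 50; python3 -m pendant '[[1,0,0,-0.02,0,0,0],[1,0,0,-0.05,0,0,0],[1,0,0,-0.05,0,0,0]]'; python3 -m pendant '[[1,0,0,-0.1,0,0,0],[1,0,0,-0.2,0,0,0],[1,0,0,-0.32,0,0,0],[1,0,0,-0.32,0,0,0]]';  python3 go.py -0.004 -0.005 0.16 180 j
```

```text
t: 36.65
eef_pos: [0.5281, -0.3827, 0.0103]
tool_rot: [[-0.98, -0.199, 0.004], [-0.199, 0.98, -0.002], [-0.004, -0.003, -1.0]]
ft_force: [-0.4, 1.6, 7.6]
finger_gap: 0.676
grip_force: 54.4
t: 36.95
eef_pos: [0.5275, -0.3832, 0.0304]
tool_rot: [[-0.98, -0.198, 0.004], [-0.198, 0.98, -0.003], [-0.003, -0.003, -1.0]]
ft_force: [0.2, 0.5, -0.7]
finger_gap: 0.672
grip_force: 53.5
t: 37.35
eef_pos: [0.5295, -0.3838, 0.1635]
tool_rot: [[-0.98, -0.198, 0.01], [-0.198, 0.98, -0.007], [-0.008, -0.009, -1.0]]
ft_force: [0.3, 0.3, -0.7]
finger_gap: 0.678
grip_force: 54.2
at [ 0.5295 -0.3838  0.1635] to [0.6011 0.001  0.16  ] shift [-0.3662  0.9074  0.0038] turn [-0.0023  0.003   0.1086] dist 0.391 q7 121.8314181753076
```

```bash
python3 -m pendant '[[1,-0.366,0.907,0,-0.002,0.003,0.108],[1,-0.366,0.907,0,-0.002,0.003,0.108],[1,-0.366,0.907,0,-0.002,0.003,0.108],[1,-0.366,0.907,0,-0.002,0.003,0.108],[1,-0.366,0.907,0,-0.002,0.003,0.108],[1,-0.366,0.907,0,-0.002,0.003,0.108],[1,-0.366,0.907,0,-0.002,0.003,0.108],[1,-0.366,0.907,0,-0.002,0.003,0.108],[1,-0.366,0.907,0,-0.002,0.003,0.108],[1,-0.366,0.907,0,-0.002,0.003,0.108],[1,-0.366,0.907,0,-0.002,0.003,0.108]]'; python3 go.py -0.004 -0.005 0.080 180 j
```

```text
t: 38.45
eef_pos: [0.5976, 0.0006, 0.1553]
tool_rot: [[-0.99, 0.141, -0.009], [0.141, 0.99, 0.005], [0.01, 0.003, -1.0]]
ft_force: [-0.1, -1.5, -1.1]
finger_gap: 0.677
grip_force: 54.2
at [0.5976 0.0006 0.1553] to [0.6011 0.001  0.08  ] shift [-0.0104  0.0015  0.1882] turn [ 0.0011 -0.0031  0.    ] dist 0.075 q7 65.9952801398679
```

```bash
python3 -m pendant '[[1,-0.008,0,0.1,0.001,-0.003,0],[1,-0.008,0,0.17,0.001,-0.003,0],[1,-0.008,0,0.188,0.001,-0.003,0],[1,-0.008,0,0.19,0.001,-0.003,0],[1,-0.008,0,0.19,0.001,-0.003,0]]'; python3 go.py 0 0 0.0743 180 j
```

```text
t: 38.95
eef_pos: [0.6011, 0.0017, 0.0809]
tool_rot: [[-0.99, 0.14, 0.002], [0.14, 0.99, 0.001], [-0.002, 0.001, -1.0]]
ft_force: [0.5, 0.3, -0.1]
finger_gap: 0.675
grip_force: 54.2
at [0.6011 0.0017 0.0809] to [0.6058 0.0054 0.0743] shift [-0.0104  0.0109  0.0164] turn [0.0004 0.0005 0.0002] dist 0.009 q7 63.06204357424585
```

```bash
python3 -m pendant '[[1,0,0,0.01,0,0,0],[1,0,0,0.017,0,0,0],[1,0,0,0.018,0,0,0],[1,-0.006,0.006,0.018,0,0,0],[1,-0.012,0.012,0.018,0,0,0],[1,-0.016,0.017,0.018,0,0,0],[1,-0.02,0.022,0.018,0,0,0],[1,-0.02,0.022,0.018,0,0,0]]'; python3 go.py 0 0 0.0743 180 j
```

```text
t: 39.75
eef_pos: [0.6061, 0.0052, 0.074]
tool_rot: [[-0.99, 0.142, -0.007], [0.142, 0.99, -0.007], [0.006, -0.008, -1.0]]
ft_force: [-25.9, -14.0, 30.0]
finger_gap: 0.674
grip_force: 58.1
at [0.6061 0.0052 0.074 ] to [0.6058 0.0054 0.0743] shift [ 0.0009  0.0002 -0.0007] turn [-0.0024 -0.002  -0.0004] dist 0.0 q7 61.89611136195758
```

```bash
python3 -m pendant '[[1,0,0,-0.004,0,0,0],[1,-0.004,0.006,-0.004,0,0,0],[1,-0.004,0.012,-0.004,0,0,0],[1,-0.004,0.012,-0.004,0,0,0]]'; python3 go.py 0 0 0.0743 180 j;  python3 -m pendant '[[-1,0,0,-0.002,0,0,0],[-1,0,0,-0.002,0,0,0],[-1,0,0,-0.002,0,0,0],[-1,0,0,-0.002,0,0,0],[-1,0.01,-0.01,-0.1,0,0,0],[-1,0.01,-0.01,-0.2,0,0,0],[-1,-0.05,-0.02,-0.3,0,0,0],[-1,-0.12,-0.02,-0.3,0,0,0],[-1,-0.12,-0.02,-0.3,0,0,0],[-1,-0.12,-0.02,-0.3,0,0,0]]'; python3 see.py w14
python3 - <<'E'
from h import *
import pickle,json
exec(open("meas.py").read().split("ys=")[0].replace('sys.argv[1]','"w14"'))
m=(V>185)&(S>50)&(S<150)&(H>13)
print("on stack",*[jig(r) for r in rect(i,m,.074) if abs(jig(r)[0]).max()<.1 and r[3]>30])
E
```

```text
t: 40.15
eef_pos: [0.6063, 0.0059, 0.0742]
tool_rot: [[-0.989, 0.145, -0.012], [0.145, 0.989, -0.011], [0.011, -0.013, -1.0]]
ft_force: [-31.0, -24.0, 28.5]
finger_gap: 0.67
grip_force: 57.5
at [0.6063 0.0059 0.0742] to [0.6058 0.0054 0.0743] shift [ 0.0011 -0.0015 -0.0003] turn [-0.0041 -0.0034 -0.0013] dist 0.001 q7 61.47828086219373
t: 41.15
eef_pos: [0.6581, 0.0003, 0.1934]
tool_rot: [[-0.99, 0.139, -0.001], [0.139, 0.99, 0.002], [0.001, 0.002, -1.0]]
ft_force: [-0.9, -0.6, 0.0]
finger_gap: 1.002
grip_force: 0.0
on stack (array([-0.0056, -0.0001]), (88, 59, -8.1, [322.0, 124.0]))
```

View pics/w14.png

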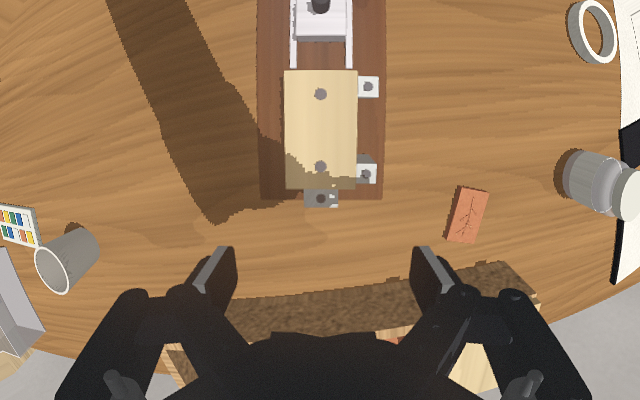

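The cover (284–357, 70–188) sits flush against the side stops (368,87), (366,174) and the end stop (320,198). Next is the clamp.

```bash
python3 go.py -0.113 0 0.19 180 j;  python3 -m pendant '[[-0.3,0.415,0.005,0,0,0,0],[-0.3,0.415,0.005,0,0,0,0],[-0.3,0.415,0.005,0,0,0,0],[-0.3,0.415,0.005,0,0,0,0],[-0.3,0.415,0.005,0,0,0,0],[-0.3,0.415,0.005,0,0,0,0]]';  python3 go.py -0.113 0 0.064 180 j
```

```text
at [6.575e-01 5.000e-04 1.933e-01] to [0.4939 0.0213 0.19  ] shift [ 0.4123 -0.0049  0.0089] turn [ 0.0005 -0.0004  0.0009] dist 0.165 q7 65.72920987482442
t: 41.8
eef_pos: [0.494, 0.0245, 0.1942]
tool_rot: [[-0.99, 0.139, 0.001], [0.139, 0.99, 0.0], [-0.001, 0.0, -1.0]]
ft_force: [-0.5, -0.8, -0.9]
finger_gap: 0.651
grip_force: 0.0
at [0.494  0.0245 0.1942] to [0.4939 0.0213 0.064 ] shift [-0.0005 -0.008   0.3256] turn [0.0001 0.0004 0.0005] dist 0.13 q7 70.22947177732857
```

```bash
python3 -m pendant '[[-0.3,0,-0.008,0.1,0,0,0],[-0.3,0,-0.008,0.22,0,0,0],[-0.3,0,-0.008,0.3,0,0,0],[-0.3,0,-0.008,0.325,0,0,0],[-0.3,0,-0.008,0.325,0,0,0],[1,0,-0.008,0.325,0,0,0],[1,0,-0.008,0.325,0,0,0],[1,0,-0.008,0.325,0,0,0],[1,0,-0.008,0.325,0,0,0],[1,0,-0.008,0.325,0,0,0],[1,0,-0.008,0.325,0,0,0]]' 30; python3 -m pendant '[[1,-0.02,0,0,0,0,0],[1,-0.04,0,0,0,0,0],[1,-0.06,0,0,0,0,0],[1,-0.075,0,0,0,0,0],[1,-0.08,0,0,0,0,0],[1,-0.08,0,0,0,0,0]]'; python3 go.py -0.078 0 0.064 180 j
```

```text
t: 42.9
eef_pos: [0.4947, 0.0215, 0.0656]
tool_rot: [[-0.99, 0.14, 0.003], [0.14, 0.99, 0.0], [-0.003, 0.001, -1.0]]
ft_force: [-1.5, -0.1, 5.8]
finger_gap: 0.175
grip_force: 29.1
t: 43.5
eef_pos: [0.5267, 0.017, 0.0656]
tool_rot: [[-0.99, 0.14, 0.003], [0.14, 0.99, 0.0], [-0.003, 0.001, -1.0]]
ft_force: [-0.5, -1.6, 4.7]
finger_gap: 0.174
grip_force: 29.2
at [0.5267 0.017  0.0656] to [0.5286 0.0164 0.064 ] shift [-0.0049 -0.0007  0.0041] turn [0.0003 0.0009 0.0004] dist 0.003 q7 62.23968927846569
```

```bash
python3 -m pendant '[[1,-0.005,0,0,0,0,0],[1,-0.01,0,0,0,0,0],[1,-0.014,0,0,0,0,0],[1,-0.014,0,0,0,0,0]]'; python3 go.py -0.078 0 0.064 180 j
```

```text
t: 43.9
eef_pos: [0.5295, 0.0166, 0.0655]
tool_rot: [[-0.99, 0.139, -0.002], [0.139, 0.99, -0.0], [0.002, -0.001, -1.0]]
ft_force: [-13.0, -0.3, 18.2]
finger_gap: 0.17
grip_force: 30.5
at [0.5295 0.0166 0.0655] to [0.5286 0.0164 0.064 ] shift [ 0.0023 -0.0007  0.0039] turn [-0.0002 -0.0007  0.0005] dist 0.002 q7 62.14873267991642
```

```bash
python3 -m pendant '[[-0.2,0,0,0,0,0,0],[-0.2,0,0,0,0,0,0],[-0.2,0,0,0,0,0,0],[-0.2,0.005,0,-0.1,0,0,0],[-0.2,0.005,0,-0.2,0,0,0],[-0.2,0.005,0,-0.3,0,0,0],[-0.2,0.005,0,-0.35,0,0,0],[-0.2,-0.3,0,-0.35,0,0,0],[-0.2,-0.3,0,-0.35,0,0,0],[-0.2,-0.3,0,-0.35,0,0,0],[-0.2,-0.3,0,-0.35,0,0,0]]'; python3 see.py w15
```

```text
t: 45.0
eef_pos: [0.6517, -0.0013, 0.2029]
tool_rot: [[-0.99, 0.141, -0.0], [0.141, 0.99, 0.003], [0.001, 0.003, -1.0]]
ft_force: [-1.1, 0.4, -0.1]
finger_gap: 0.602
grip_force: 0.0
```

View pics/w15.png

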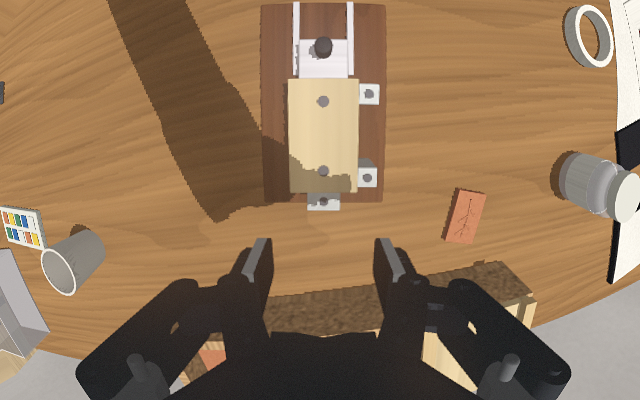

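The clamp (323,58) is up against the stack, the cover (288–358, 79–192) is square against all three stops, and the tape, jar and cup haven't moved. I'm handing in.

```bash
python3 -c "
from bench import env
print(env.sign_off())"
```

```text
the job is handed in; nothing more can be done
None
```

I built the mould and handed the job in: tile, three frames and cover are stacked against the three stops with the clamp pushed up; no verdict came back, but the last camera view showed everything in place.

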